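# Garlic into the processor bowl

## Robot

A 6-joint arm with a two-finger parallel gripper is mounted at the origin on the work surface. World frame = base frame: x ahead of the robot, y to its left, z up, the work surface at z = 0. Lengths are in mm, angles in rad, forces in N, time in s.
With the tool pointing down it reaches from about 375 to 825 mm from the base axis. Payload 5.5 kg.
Tool frame: the origin (TCP) lies between the finger pads; the fingertips stand 14 mm ahead of it and the grasp point (between the pads) lies 5 mm behind it; z points along the fingers, y is the line along which they close (so a half turn about z gives the same grasp; the last joint's range is limited). The gripper opens to 85 mm and grips with 20 to 120 N. Pads are 22 mm wide; open, the fingers measure 114 mm over their backs; the gripper's body (76 mm by 85 mm) begins 54 mm behind the grasp point. The pads swing forward as they close: fully open they stand 13 mm farther back than shut.
Start: joints at [-1.344, 0.314, -0.047, 1.21, 0, 1.571], TCP at [134.913, -584.631, 245.299] pointing down, gripper open.
Joint ranges: [-2.67, 2.67], [-0.69, 1.73], [-1.03, 1.25], [-2.08, 2.16], [-1.42, 1.45], [-3.14, 3.14]. Speed limits (rad/s): [2.39, 2.39, 3.01, 3.14, 3.14, 3.14].

## Interface

Orientations are given as a unit quaternion [w, x, y, z].
In Python, from bench import monitor, cams, ticket gives the robot as it stands.
- The arm moves only by the shell command python3 -m inch 'ROWS' [FORCE]. ROWS is JSON, a list of rows, each a list of 7 numbers: the shift along the tool's x, y, z in m, then the turn, a rotation vector about the tool's x, y, z in degrees, then the opening, from 0 (shut) to 1 (fully open). In form: [[tx, ty, tz, ax, ay, az, fingers], ...]. A call has 1 to 5 rows; each row is the pose to reach, as a shift and turn from the pose commanded when the call began, along the tool's axes at that moment; what a row does not reach only later rows make up. A row lasts 1/8 s, in which the tool goes at most 62.5 mm and 10.7 degrees, less where a joint would pass 70% of its speed; a pose out of reach is approached as far as the arm can. A call with a gripper value outside its range is refused whole. The fingers move at their own pace and stop on an object; FORCE is the grip in N (left out, the last holds). Time passes only in rows, so rows that repeat a pose let the fingers close. It gives the time, the measured TCP pose, the force, the opening and the grip force at its end, in the units of the state.
- monitor.get_obs(): the state, without advancing time (a new reading comes with each control period).
- cams.get_image(name): name is "scene" or "top" or "wrist"; returns a dict with "img" (480x640x3 uint8, red, green, blue), "z_map" (480x640 float32, mm along the optical axis (not along the pixel's ray), 0 where there is no reading), "fx", "fy", "cx", "cy" (pixels), "position" and "rotation" of the camera in the world. Camera axes: x right, y down, z forward; pixel columns grow to the right and rows downward; lengths in mm; the calibration is good to about 2 mm. A picture is of the moment at which its call begins.
- ticket.close_job(): hands the job in; it is judged then, once.
The state is a dict: "clock": time; "qpos": joint angles; "joint_vel": joint speeds; "joint_efforts": joint torques, N m; "position": TCP position; "tool_rot": TCP orientation; "ft_force": force on the tool from outside, world axes, zero at the start; "torque": the same for the moment, N m; "opening": finger opening in mm; "grip_force": force on a finger pad.
Only numpy, scipy, OpenCV 4.12 (cv2) and the standard library are available. Lean on these libraries where they do the work, as an engineer would, in place of code of your own. Each camera call takes 0.05 s, during which the arm holds its last target. There are 200 camera calls.

## Task

Pull the kitchen scale's display out to its stop so that it can be read past the processor bowl, then use the scoop to tip at least three of the garlic cloves from the steel tray into the bowl: keep the fingers off the cloves and spill none, so that every clove ends in the bowl or the tray. Finally set the scoop back flat on the chopping board, leaving the bowl and everything else on the counter where they stand.

Things in the scene. Friction and masses are not known exactly. Their poses are not given: they have to be found in the camera images.
- display (a joint): travel in m of the scale's pull-out display: 0 = in, 0.050 = out at its stop. It slides level along the scale's -x. A return spring (60 N/m) and a stiff runner (4.5 N) resist, so pulling takes 5 to 8 N; the runner keeps it where it is let go
- display_top (a point): middle of the top edge of the display: an upright black screen 130 mm wide (scale's y), 14 thick (scale's x), top edge 88 mm above the counter, on a foot 150 x 50 mm whose top is 26 mm up. Axes as the scale's. With the display in, the screen stands about 75 mm in front of the bowl's wall and 46 mm in front of the platform
- scale: kitchen scale, black with a steel platform 204 (x) x 194 (y) mm, platform top 36 mm above the counter, fixed to the counter; origin under its centre on the counter; its -x side faces roughly to the robot and carries the pull-out display, 155 mm from the origin when in. Fixed kitchen equipment stands only beyond x = 0.74 m and |y| = 0.58 m, up to 0.25 m high
- bowl: clear plastic food-processor bowl, loose on the scale, 0.55 kg; origin under its centre, z up. Outer radius 72 mm at the foot, 82 at the bluish rim, 110 mm high (rim 146 mm above the counter), wall 4 mm. Grey drive hub in its centre, 66 mm high, 52 across; two red pepper pieces on its floor; black handle on its +x side reaching 141 mm from the axis
- bowl_inside (a point): point on the bowl's axis, 45 mm above its underside, inside the bowl
- tray: fixed open steel tray with upright walls, outer 136 (x) x 265 (y) x 42 mm high, wall and floor 4 mm (inner floor 128 x 257 mm, 38 mm deep, rim flange 7 mm outwards); origin under its centre on the counter. The cloves lie singly on its floor between y = -55 and +113 mm; the -y end is bare
- clove1: peeled garlic clove, cream coloured, about 40 x 25 x 20 mm, 15 g, slippery (friction about 0.4); origin at its centre, long axis x
- clove2: peeled garlic clove, cream coloured, about 40 x 25 x 20 mm, 15 g, slippery (friction about 0.4); origin at its centre, long axis x
- clove3: peeled garlic clove, cream coloured, about 40 x 25 x 20 mm, 15 g, slippery (friction about 0.4); origin at its centre, long axis x
- clove4: peeled garlic clove, cream coloured, about 40 x 25 x 20 mm, 15 g, slippery (friction about 0.4); origin at its centre, long axis x
- clove5: peeled garlic clove, cream coloured, about 40 x 25 x 20 mm, 15 g, slippery (friction about 0.4); origin at its centre, long axis x
- scoop: steel scoop, 0.25 kg; origin on the flat underside of its pan, x to the lip. Pan from x = -50 (back wall 45 mm high) to +55 mm (open lip), 110 wide outside, 104 inside, floor 3 mm, 1.5 at the lip; side walls 45 mm high at the back, 30 at x = +12, 0 at the lip. Black handle bar, 20 mm wide (y), 22 deep, rises backwards at 30 degrees from the back wall. Centre of mass near (-29, 0, 21) mm
- scoop_grip (a point): middle of the scoop's black handle (120 mm long), on its axis, at (-97.6, 0, 65.5) mm in the scoop's frame; axes as the scoop's (x towards the lip, z up). The handle runs from the back wall, 38 mm up, to its end at about (-150, 0, 96) mm
- scoop_lip (a point): middle of the scoop's front lip, on the underside, at (55, 0, 0) mm in the scoop's frame
- scoop_pan (a point): middle of the scoop's pan, at (0, 0, 20) mm in the scoop's frame
- board: fixed wooden chopping board 220 (x) x 300 (y) x 20 mm; origin under its centre on the counter. The scoop starts on it; the knife lies along its far (+x) edge
- knife: bystander: chef's knife about 280 mm long lying flat on the far part of the board, blade to +x of its own frame, 16 mm high at the handle
- tomatoes: bystander: dark wooden bowl of cherry tomatoes, 106 mm across, 62 mm high; origin under its centre
- lemon: bystander: lemon 74 mm long, 52 mm thick; origin under its centre
- garlic_bulb: bystander: whole garlic bulb 60 mm across, 62 mm high; origin under its centre
- red_pepper: bystander: whole red pepper 80 mm across, 100 mm high; origin under its centre

How it is judged (in metres and radians):
On the way, in this order (a step that is already met when the one before it is completed fails the run):
1. the scale's display is pulled out to its stop (value of joint display above 0.046 m), for 0.2 s.
2. at least one clove rides in the lifted scoop (height (world z) of scoop above 0.08 m and distance between any of clove1, clove2, clove3, clove4, clove5 and scoop_pan below 0.06 m), for 0.2 s.
3. at least three cloves are in the bowl ((distance between each of clove1, clove2, clove3 and bowl_inside below 0.088 m or distance between each of clove1, clove2, clove4 and bowl_inside below 0.088 m or distance between each of clove1, clove2, clove5 and bowl_inside below 0.088 m or distance between each of clove1, clove3, clove4 and bowl_inside below 0.088 m or distance between each of clove1, clove3, clove5 and bowl_inside below 0.088 m or distance between each of clove1, clove4, clove5 and bowl_inside below 0.088 m or distance between each of clove2, clove3, clove4 and bowl_inside below 0.088 m or distance between each of clove2, clove3, clove5 and bowl_inside below 0.088 m or distance between each of clove2, clove4, clove5 and bowl_inside below 0.088 m or distance between each of clove3, clove4, clove5 and bowl_inside below 0.088 m)), for 0.2 s.
At the end, for the whole second after the job is handed in: display within 5 mm of its stop; at least three cloves in the bowl, every other one in the bowl or the tray, at rest; scoop released, flat on its pan (within 0.1 rad and 6 mm) with its origin over the chopping board; bowl upright, within 30 mm of where it stood (value of joint display above 0.045 m and (distance between each of clove1, clove2, clove3 and bowl_inside below 0.088 m or distance between each of clove1, clove2, clove4 and bowl_inside below 0.088 m or distance between each of clove1, clove2, clove5 and bowl_inside below 0.088 m or distance between each of clove1, clove3, clove4 and bowl_inside below 0.088 m or distance between each of clove1, clove3, clove5 and bowl_inside below 0.088 m or distance between each of clove1, clove4, clove5 and bowl_inside below 0.088 m or distance between each of clove2, clove3, clove4 and bowl_inside below 0.088 m or distance between each of clove2, clove3, clove5 and bowl_inside below 0.088 m or distance between each of clove2, clove4, clove5 and bowl_inside below 0.088 m or distance between each of clove3, clove4, clove5 and bowl_inside below 0.088 m) and (distance between clove1 and bowl_inside below 0.088 m or (x of clove1 in the frame of tray between -0.068 and 0.068 m and y of clove1 in the frame of tray between -0.1325 and 0.1325 m and z of clove1 in the frame of tray between 0 and 0.05 m)) and (distance between clove2 and bowl_inside below 0.088 m or (x of clove2 in the frame of tray between -0.068 and 0.068 m and y of clove2 in the frame of tray between -0.1325 and 0.1325 m and z of clove2 in the frame of tray between 0 and 0.05 m)) and (distance between clove3 and bowl_inside below 0.088 m or (x of clove3 in the frame of tray between -0.068 and 0.068 m and y of clove3 in the frame of tray between -0.1325 and 0.1325 m and z of clove3 in the frame of tray between 0 and 0.05 m)) and (distance between clove4 and bowl_inside below 0.088 m or (x of clove4 in the frame of tray between -0.068 and 0.068 m and y of clove4 in the frame of tray between -0.1325 and 0.1325 m and z of clove4 in the frame of tray between 0 and 0.05 m)) and (distance between clove5 and bowl_inside below 0.088 m or (x of clove5 in the frame of tray between -0.068 and 0.068 m and y of clove5 in the frame of tray between -0.1325 and 0.1325 m and z of clove5 in the frame of tray between 0 and 0.05 m)) and linear speed of each of clove1, clove2, clove3, clove4, clove5 below 0.03 m/s and x of scoop in the frame of board between -0.11 and 0.11 m and y of scoop in the frame of board between -0.15 and 0.15 m and z of scoop in the frame of board between 0.014 and 0.026 m and angle between each of scoop, bowl's own z axis and vertical below 0.1 rad and linear speed of scoop below 0.02 m/s and distance of bowl from where it was at the start of the episode below 0.03 m); the robot touches nothing.
It fails at once if the fingers touch a clove (contact force between the fingers and clove1 above 0.5 N or contact force between the fingers and clove2 above 0.5 N or contact force between the fingers and clove3 above 0.5 N or contact force between the fingers and clove4 above 0.5 N or contact force between the fingers and clove5 above 0.5 N).
It fails at once if the bowl is pushed more than 30 mm or tipped (distance of bowl from where it was at the start of the episode above 0.03 m or angle between bowl's own z axis and vertical above 0.25 rad).
It fails at once if a bystander is moved more than 30 mm or tipped over (distance of any of knife, tomatoes, lemon, garlic_bulb, red_pepper from where it was at the start of the episode above 0.03 m or angle between any of knife, tomatoes, lemon, garlic_bulb, red_pepper's own z axis and vertical above 0.4 rad).
It also fails if it takes over 72 s, if anything falls off the work surface, if the arm or the gripper's body presses on something with over 40 N, if the wrist force passes 120 N, or if a joint passes its speed limit or range.

## Working session

There is one attempt and no reset: what is moved stays moved. The work goes in short steps, Python scripts to look and compute and a shell command to move; the robot and the scene stay as the last step left them, time stands still between calls to the robot, and variables do not carry over. Pictures are saved under pics/ and viewed, at most 10 in all, crops included, and the job is handed in when it is done.

```bash
ls; mkdir -p pics
python3 - <<'E'
from bench import monitor,cams
import cv2,numpy as np
print(monitor.get_obs())
for n in ["scene","top"]:
    c=cams.get_image(n); cv2.imwrite(f"pics/{n}0.png",c["img"][:,:,::-1]); np.savez(f"{n}0.npz",**c)
    print(n,c["fx"],c["fy"],c["cx"],c["cy"],c["position"],c["rotation"])
E
```

```text
pics
{'clock': 0.0, 'qpos': array([-1.34402590e+00,  3.14241318e-01, -4.80833224e-02,  1.21018617e+00,
        1.81589118e-05,  1.57084413e+00]), 'joint_vel': array([-1.08843414e-03, -1.02814623e-05,  9.68227380e-04,  1.08547747e-03,
       -9.23421324e-04,  9.64649331e-04]), 'joint_efforts': array([ 1.79961000e-03, -5.39597404e+01,  3.39744473e+01,  1.94377347e-02,
        6.34169487e-05, -5.40892046e-06]), 'position': array([ 134.78052594, -584.09912207,  244.42350749]), 'tool_rot': array([-8.52759906e-04,  9.93581120e-01,  1.13118619e-01, -8.79893559e-05]), 'ft_force': array([ 0.68952994, -0.55762781, -0.32035364]), 'torque': array([0.03485882, 0.0046097 , 0.01585776]), 'grip_force': 0.0, 'opening': 85.53816339776475}
scene 605.6184577840712 605.6184577840712 308.34772452209944 244.0323862580617 [1094.05372661  775.0220689  1179.65054558] [-0.09630341  0.2818334   0.89921603 -0.32047794]
top 481.35313709152524 481.35313709152524 322.70026642023083 247.23904301516143 [ 378.23505934   36.43759985 1292.5250015 ] [-0.05464493  0.71476917 -0.69399306  0.06702686]
```

View pics/top0.png

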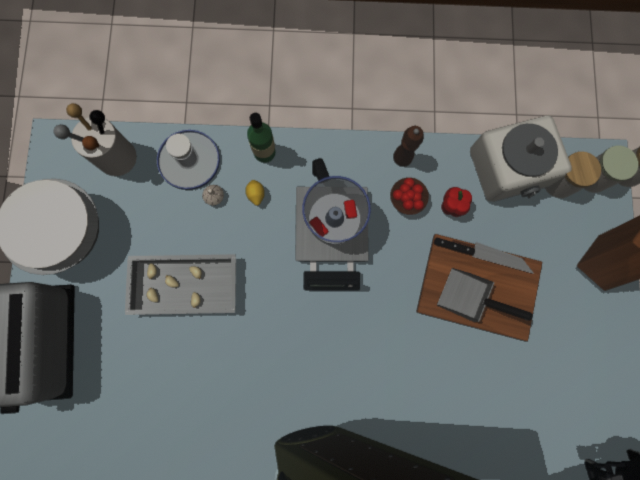

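View pics/scene0.png

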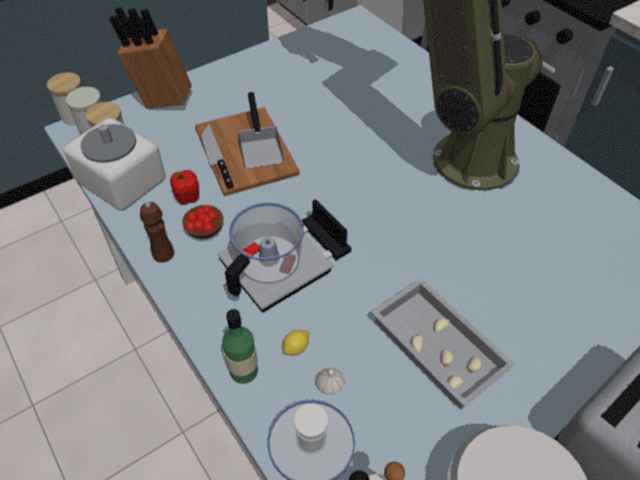

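The top view shows the scale and display at (331,281), the bowl at (336,212), the tray at (183,286) with its bare end on the right, five cloves around x 150–200, and the scoop at (466,295) with its handle end at (530,316) on the board. The scene view shows the same things: display at (328,228), tray at (440,340), scoop at (260,150).

```bash
cat > h.py <<'E'
import numpy as np,cv2
from scipy.spatial.transform import Rotation as R
def q2R(q): return R.from_quat(np.r_[q[1:],q[0]]).as_matrix()
def ray(c,u,v):
    d=q2R(c["rotation"])@np.array([(u-c["cx"])/c["fx"],(v-c["cy"])/c["fy"],1.]); return np.array(c["position"],float),d
def plane(c,u,v,z):
    o,d=ray(c,u,v); return o+d*(z-o[2])/d[2]
def deep(c,u,v):
    o,d=ray(c,u,v); return o+d*c["z_map"][int(round(v)),int(round(u))]
def tri(c1,p1,c2,p2):
    A=[];b=[]
    M=np.zeros((3,3));y=np.zeros(3)
    for c,p in((c1,p1),(c2,p2)):
        o,d=ray(c,*p); d/=np.linalg.norm(d); P=np.eye(3)-np.outer(d,d); M+=P;y+=P@o
    x=np.linalg.solve(M,y); return x
def pix(c,X):
    p=q2R(c["rotation"]).T@(np.asarray(X,float)-c["position"]); return np.array([c["fx"]*p[0]/p[2]+c["cx"],c["fy"]*p[1]/p[2]+c["cy"]])
def load(n): return dict(np.load(n))
def comps(mask,amin,amax):
    n,l,s,c=cv2.connectedComponentsWithStats(mask.astype(np.uint8))
    out=[]
    for i in range(1,n):
        if amin<=s[i,4]<=amax:
            r=cv2.minAreaRect(np.argwhere(l==i)[:,::-1].astype(np.float32)); out.append((c[i],s[i,4],r))
    return out
E
python3 - <<'E'
from h import *
np.set_printoptions(precision=1,suppress=True)
T=load("top0.npz");S=load("scene0.npz")
def hsv(c): return cv2.cvtColor(c["img"],cv2.COLOR_RGB2HSV).astype(int)
for n,c,box in(("top",T,(110,245,245,325)),("scene",S,(360,275,515,410))):
    H=hsv(c); m=np.zeros(H.shape[:2],bool); x0,y0,x1,y1=box; m[y0:y1,x0:x1]=1
    clove=m&(H[...,0]>12)&(H[...,0]<40)&(H[...,1]>40)&(H[...,2]>90)
    for p,a,r in comps(clove,10,500):print(n,"clove",p,a,r[1],r[2],plane(c,*p,14),deep(c,*p))
    tr=m&(H[...,1]<45)
    for p,a,r in comps(tr,1500,9e9):
        print(n,"tray",p,a,r); print([plane(c,*q,42) for q in cv2.boxPoints(r)])
H=hsv(T)
# depth based: height map from top
v,u=np.mgrid[:480,:640]; Z=T["z_map"]
d=np.stack([(u-T["cx"])/T["fx"],(v-T["cy"])/T["fy"],np.ones_like(u)],-1)@q2R(T["rotation"]).T
P=T["position"]+d*Z[...,None]; h=P[...,2]; np.save("topP.npy",P)
def rect(name,m,box,amin=100,off=0):
    x0,y0,x1,y1=box; k=np.zeros_like(m);k[y0:y1,x0:x1]=m[y0:y1,x0:x1]
    for p,a,r in comps(k,amin,1e9):
        l=np.array([plane(T,*q,off) for q in cv2.boxPoints(r)])
        e=l[1]-l[0];f=l[2]-l[1]
        print(name,a,"ctr",l.mean(0)[:2],"sides",np.linalg.norm(e),np.linalg.norm(f),"ang",np.degrees(np.arctan2(e[1],e[0])),np.degrees(np.arctan2(f[1],f[0])))
rect("display",(H[...,2]<70),(290,262,370,300),100,88)
rect("board",(h>12)&(h<200),(405,225,555,345),100,20)
rect("scale",(h>25)&(h<300),(285,180,380,300),100,36)
rect("tray",(h>25),(110,245,245,325),100,42)
rect("scoophandle",(H[...,2]<60)&(h>40),(470,285,545,330),20,85)
rect("pan",(H[...,1]<60)&(H[...,2]>70)&(h>20),(425,262,500,325),100,23)
print("pan h",h[285:306:5,445:485:8]); print("handle h",[(x,h[int(300+(x-487)*.40),x]) for x in range(487,534,4)])
E
```

```text
top clove [150.8 270.8] 98 (14.0, 8.0) 90.0 [523.3 471.6  14. ] [522.1 467.9  25. ]
top clove [195.  271.4] 101 (13.435027122497559, 8.485280990600586) 45.0 [525.4 354.8  14. ] [524.1 351.9  25.4]
top clove [170.5 281.2] 106 (15.55634880065918, 8.485280990600586) 45.0 [497.2 417.3  14. ] [496.9 416.3  17.4]
top clove [151.5 295. ] 107 (14.669931411743164, 8.727680206298828) 68.19859313964844 [459.4 464.   14. ] [459.1 462.4  18.8]
top clove [194.6 299.6] 102 (15.0, 8.0) 90.0 [450.7 350.4  14. ] [449.9 347.1  27.3]
top tray [177.3 284.5] 10240 ((177.0, 284.5), (79.0, 134.0), 90.0)
[array([584.7, 573.9,  42. ]), array([595.7, 224.7,  42. ]), array([390.7, 213.2,  42. ]), array([381.1, 553. ,  42. ])]
scene clove [441.4 324. ] 131 (13.0, 14.0) 90.0 [450.  350.9  14. ] [454.5 353.9  22.1]
scene clove [417.2 341.9] 128 (17.0, 10.0) 90.0 [524.3 354.7  14. ] [527.7 357.2  21. ]
scene clove [446.3 357.2] 138 (15.0, 11.0) 90.0 [497.9 418.8  14. ] [502.5 421.5  23. ]
scene clove [474.3 364.2] 144 (12.020814895629883, 14.849242210388184) 45.0 [460.6 465.2  14. ] [467.8 468.7  27.2]
scene clove 
[... 1025 characters left out ...]
ides 103.35054000167031 104.61244841870472 ang -22.380689001927163 -110.48762856609113
pan h [[19.6 24.4 26.1 19.5 21.8]
 [25.3 25.9 16.4 24.9 21. ]
 [16.3 20.1 21.2 21.  24.4]
 [22.7 22.3 26.8 20.6 20.5]
 [20.1 19.  26.  24.3 23.7]]
handle h [(487, np.float64(66.21629686432084)), (491, np.float64(73.36658719394336)), (495, np.float64(76.84574709732806)), (499, np.float64(84.5476962063617)), (503, np.float64(89.25252216652507)), (507, np.float64(96.17351895748061)), (511, np.float64(94.45804510412336)), (515, np.float64(102.00667124165307)), (519, np.float64(114.3595295371997)), (523, np.float64(111.549060098881)), (527, np.float64(120.82771129956541)), (531, np.float64(122.86521359451035))]
```

Run:
```python
from h import *
T=load("top0.npz")
i=T["img"][:,:,::-1]
a=cv2.resize(i[225:345,405:555],None,fx=4,fy=4,interpolation=cv2.INTER_CUBIC)
cv2.imwrite("pics/crop_board.png",a)
```

```text
(no output)
```

View pics/crop_board.png

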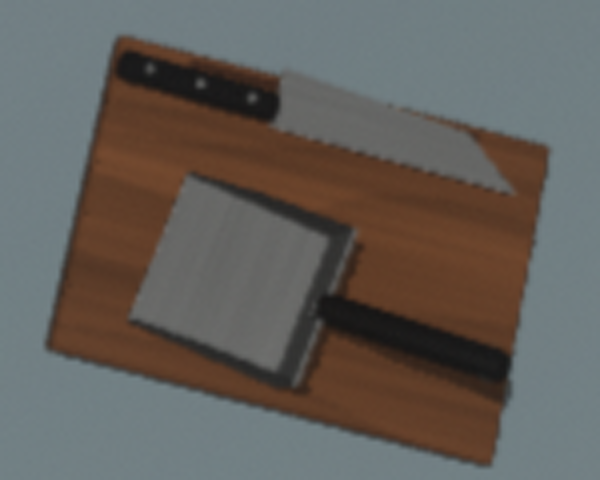

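The crop shows the scoop with its lip corners at crop (188,172) and (130,320), its handle from (325,308) to (508,368), and the knife clear along the far edge. Next I compute exact poses.

```bash
python3 - <<'E'
from h import *
np.set_printoptions(precision=1,suppress=True)
T=load("top0.npz");S=load("scene0.npz");P=np.load("topP.npy");h=P[...,2]
def hsv(c): return cv2.cvtColor(c["img"],cv2.COLOR_RGB2HSV).astype(int)
def blk(c,box,vmax=45,amin=60):
    H=hsv(c);k=np.zeros(H.shape[:2],bool);x0,y0,x1,y1=box
    k[y0:y1,x0:x1]=(H[y0:y1,x0:x1,2]<vmax)
    r=comps(k,amin,1e9); return max(r,key=lambda t:t[1])
def ends(b):
    q=cv2.boxPoints(b[2]); 
    e=[(q[i]+q[(i+1)%4])/2 for i in range(4)]
    return (e[0],e[2]) if np.linalg.norm(e[0]-e[2])>np.linalg.norm(e[1]-e[3]) else (e[1],e[3])
a=blk(T,(484,292,545,325)); b=blk(S,(243,88,265,135))
print(a[2],ends(a));print(b[2],ends(b))
ta=sorted(ends(a),key=lambda p:p[0]); sb=sorted(ends(b),key=lambda p:-p[1])
A=tri(T,ta[0],S,sb[0]);B=tri(T,ta[1],S,sb[1]);print("handle near",A,"end",B,"slope",np.degrees(np.arctan2(B[2]-A[2],np.hypot(*(A-B)[:2]))),"yaw",np.degrees(np.arctan2(*(A-B)[1::-1])), "len",np.linalg.norm(A-B))
m=(np.array(ta[0])+ta[1])/2; ms=(np.array(sb[0])+sb[1])/2;print("mid",tri(T,m,S,ms), plane(T,*m,95))
l1=plane(T,452,268,21.5);l2=plane(T,437.5,305,21.5);w=l1-l2;print("lip",(l1+l2)/2,np.linalg.norm(w),"yaw",np.degrees(np.arctan2(w[1],w[0]))+90)
# display screen: high points
box=(slice(262,300),slice(290,370))
k=(h[box]>70)&(h[box]<110); q=P[box][k]; print("screen",len(q),q.mean(0),np.percentile(q,[2,98],axis=0)); 
r=cv2.minAreaRect(q[:,:2].astype(np.float32));print(r)
# bowl rim
box=(slice(170,255),slice(295,378)); k=(h[box]>135)&(h[box]<165); q=P[box][k];(c,rad)=cv2.minEnclosingCircle(q[:,:2].astype(np.float32));print("bowl",c,rad,q.mean(0))
H=hsv(T);k=np.zeros(h.shape,bool);k[170:255,295:378]=((H[...,0]>100)&(H[...,0]<130)&(H[...,1]>70))[170:255,295:378]
u=np.argwhere(k)[:,::-1].astype(np.float32);e=cv2.fitEllipse(u) ;print(e,plane(T,*e[0],146))
# tray rim depth
box=(slice(245,325),slice(110,245)); k=(h[box]>32)&(h[box]<60); q=P[box][k]; r=cv2.minAreaRect(q[:,:2].astype(np.float32));print("tray",r,q[:,2].mean())
# scale front/back edges
box=(slice(180,275),slice(285,385)); k=(h[box]>28)&(h[box]<45); q=P[box][k];print("plat",cv2.minAreaRect(q[:,:2].astype(np.float32)))
E
python3 - <<'E'
import cv2,sys
sys.path.insert(0,'.')
from h import *
T=load("top0.npz");i=T["img"][:,:,::-1]
cv2.imwrite("pics/crop_mid.png",cv2.resize(i[170:330,110:380],None,fx=2.9,fy=2.9,interpolation=cv2.INTER_CUBIC))
E
```

```text
((507.4499816894531, 309.1499938964844), (50.28021240234375, 8.22192096710205), 18.434946060180664) (array([483.6, 301.2], dtype=float32), array([531.3, 317.1], dtype=float32))
((253.3839874267578, 111.61201477050781), (38.19204330444336, 5.903220176696777), 79.69515228271484) (array([250. ,  92.8], dtype=float32), array([256.8, 130.4], dtype=float32))
handle near [ 466.5 -400.6   58.5] end [ 426.5 -498.   110.3] slope 26.182474025762062 yaw 67.65498817438854 len 117.34982317187726
mid [ 445.9 -451.1   82.6] [ 444.9 -445.8   95. ]
lip [ 504.4 -310.    21.5] 107.44482166707854 yaw 67.98873273298065
screen 327 [500.1  -5.6  85.3] [[492.5 -68.3  74.8]
 [507.9  52.7  91.3]]
((501.1275329589844, -7.708160400390625), (15.511953353881836, 125.77349090576172), 2.004746675491333)
bowl (687.0028686523438, -0.2966243326663971) 98.77796173095703 [694.4  -6.1 144. ]
((336.0704650878906, 208.7104949951172), (64.49414825439453, 66.30044555664062), 102.05315399169922) [675.  -11.1 146. ]
tray ((488.73779296875, 383.7509765625), (152.87799072265625, 284.09503173828125), 2.7403724193573) 41.77791665450601
plat ((646.731689453125, -4.1381988525390625), (239.99508666992188, 193.11892700195312), 0.9061628580093384)
```

View pics/crop_mid.png

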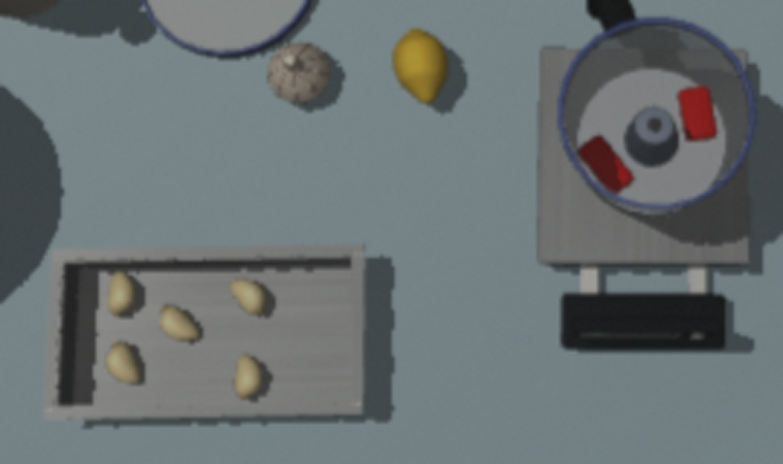

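Crop: the rim circle is centred at crop (656,114), the display at (643,330) and the tray at (205,330), with the cloves clear of the right end. The numbers agree: display (501,-8) at z 85, grip point (446,-451,83), scoop yaw 68°, bowl (674,-11), tray (489,384) yaw 2.7°.

```bash
cat > g.py <<'E'
import sys
from h import *
from bench import monitor
np.set_printoptions(precision=4,suppress=True)
# frame: scoop/tool-like axes. yaw of tool x, nose-down pitch p (deg), tool z down at p=0
def Rt(yaw,p=0): return (R.from_euler('z',yaw,degrees=True)*R.from_euler('y',p,degrees=True)*R.from_euler('x',180,degrees=True)).as_matrix()
def state():
    o=monitor.get_obs(); return o,np.array(o["position"]),q2R(o["tool_rot"])
def show(o,p,M):
    x=M[:,0];print("t",round(o["clock"],2),"pos",p,"yaw %.1f pitch %.1f"%(np.degrees(np.arctan2(x[1],x[0])),-np.degrees(np.arcsin(x[2]))),"F",o["ft_force"],"open",round(o["opening"],1),"grip",round(o["grip_force"],1),"q",np.array(o["qpos"]))
def to(target,M1):
    o,p,M=state();show(o,p,M)
    print("shift m",M.T@(np.array(target)-p)/1000,"turn deg",np.degrees(R.from_matrix(M.T@M1).as_rotvec()))
if __name__=="__main__":
    a=[float(v) for v in sys.argv[1:]]
    if a: to(a[:3],Rt(*a[3:]))
    else: show(*state())
E
python3 -m inch '[[0.485,-0.479,0.045,0,0,-77,0.5],[0.485,-0.479,0.045,0,0,-77,0.5],[0.485,-0.479,0.045,0,0,-77,0.5],[0.485,-0.479,0.045,0,0,-77,0.5],[0.485,-0.479,0.045,0,0,-77,0.5]]'; python3 g.py 501 -8 180 91.5
```

```text
clock: 0.72
position: [302.4, -319.4, 224.4]
tool_rot: [0.0, 0.834, 0.552, 0.0]
ft_force: [0.6, 0.0, 0.1]
opening: 42.5
grip_force: 0.0
t 0.72 pos [ 302.3792 -319.4101  224.4193] yaw 67.0 pitch -0.0 F [0.598  0.0349 0.1209] open 42.5 grip 0.0 q [-0.8129  0.0232 -0.4438  1.1037  0.0002  1.1588]
shift m [0.3642 0.0613 0.0445] turn deg [  0.0093  -0.0066 -24.4728]
```

```bash
python3 -m inch '[[0.364,0.061,0.044,0,0,-24.5,0.5],[0.364,0.061,0.044,0,0,-24.5,0.5],[0.364,0.061,0.044,0,0,-24.5,0.5],[0.364,0.061,0.044,0,0,-24.5,0.5],[0.364,0.061,0.044,0,0,-24.5,0.5]]' >/dev/null; python3 g.py 501 -8 180 91.5
python3 - <<'E'
from bench import cams
import numpy as np,cv2
c=cams.get_image("wrist");np.savez("w1.npz",**c);cv2.imwrite("pics/w1.png",c["img"][:,:,::-1])
from h import *
E
```

```text
t 1.35 pos [470.6191 -58.4787 187.4357] yaw 91.2 pitch 0.0 F [ 0.8593 -1.1288  0.6145] open 42.8 grip 0.0 q [-0.1234  0.1119 -0.4353  1.0234 -0.0003  1.426 ]
shift m [0.0498 0.0314 0.0074] turn deg [ 0.0092  0.0168 -0.2788]
```

View pics/w1.png

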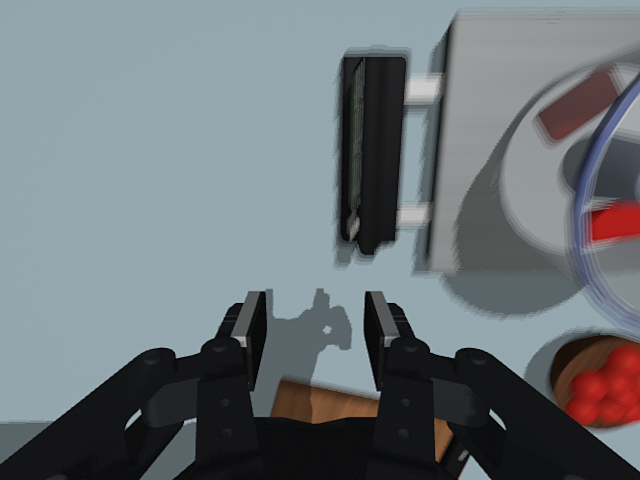

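The wrist view shows the screen upright at columns 345–405, rows 50–250, clear of the fingers. I check its x from this second viewpoint.

```bash
python3 -m inch '[[0.050,0.031,0.007,0,0,-0.3,0.5],[0.050,0.031,0.007,0,0,-0.3,0.5],[0.050,0.031,0.007,0,0,-0.3,0.5]]' >/dev/null
python3 - <<'E'
from bench import cams
from h import *
from g import *
c=cams.get_image("wrist")
v,u=np.mgrid[:480,:640]
d=np.stack([(u-c["cx"])/c["fx"],(v-c["cy"])/c["fy"],np.ones_like(u)],-1)@q2R(c["rotation"]).T
P=c["position"]+d*c["z_map"][...,None]
k=(abs(P[...,0]-505)<45)&(abs(P[...,1])<100)&(P[...,2]>78)&(P[...,2]<100); q=P[k]
print(len(q),np.percentile(q,[1,50,99],axis=0),cv2.minAreaRect(q[:,:2].astype(np.float32)))
E
python3 g.py 501 -8 72 91.5
```

```text
4091 [[493.8428 -69.6299  78.4064]
 [501.8764   1.1293  87.356 ]
 [509.7022  55.1476  89.1989]] ((501.8476867675781, -7.925628662109375), (14.857449531555176, 128.82247924804688), 1.4770454168319702)
t 1.82 pos [499.1098 -10.5546 180.5349] yaw 91.5 pitch 0.0 F [-0.5661 -0.3641  0.0356] open 42.7 grip 0.0 q [-0.0209  0.1638 -0.3911  1.0169 -0.0005  1.5242]
shift m [0.0025 0.0021 0.1085] turn deg [-0.0588  0.0234 -0.0256]
```

```bash
python3 -m inch '[[0.002,0.003,0.05,0,0,0,0.5],[0.002,0.003,0.108,0,0,0,0.5],[0.002,0.003,0.108,0,0,0,0.5],[0.002,0.003,0.108,0,0,0,0],[0.002,0.003,0.108,0,0,0,0]]' 60 && python3 -m inch '[[0,0,0,0,0,0,0],[0,0,0,0,0,0,0],[0,-0.018,0,0,0,0,0],[0,-0.036,0,0,0,0,0],[0,-0.053,0,0,0,0,0]]' 60 && python3 -m inch '[[0,0,0,0,0,0,0],[0,0,0,0,0,0,0]]'; python3 g.py
```

```text
clock: 2.45
position: [504.4, -8.4, 75.3]
tool_rot: [0.001, 0.698, 0.716, 0.001]
ft_force: [-2.1, -2.3, 4.3]
opening: 12.9
grip_force: 60.3
clock: 3.08
position: [459.8, -9.6, 76.0]
tool_rot: [0.007, 0.698, 0.716, 0.006]
ft_force: [53.8, -0.9, -62.4]
opening: 13.0
grip_force: 58.9
clock: 3.32
position: [459.9, -9.5, 75.6]
tool_rot: [0.007, 0.698, 0.716, 0.006]
ft_force: [25.9, -1.6, -24.4]
opening: 12.7
grip_force: 63.1
t 3.33 pos [459.9456  -9.5417  75.6085] yaw 91.5 pitch 0.1 F [ 25.8819  -1.6433 -24.4051] open 12.7 grip 63.1 q [-0.0204  0.185  -0.6359  0.7318 -0.0005  1.5242]
```

```bash
python3 -m inch '[[0,0.008,0,0,0,0,0],[0,0.008,0,0,0,0,0.3],[0,0.008,0,0,0,0,0.5],[0,0.008,-0.04,0,0,0,0.5],[0,0.008,-0.10,0,0,0,0.5]]' >/dev/null; python3 -m inch '[[0,0,0,0,0,0,0.5],[0,0,0,0,0,0,0.5]]';python3 - <<'E'
from bench import cams
from h import *
for n in("top","wrist"):
    c=cams.get_image(n)
    v,u=np.mgrid[:480,:640]
    d=np.stack([(u-c["cx"])/c["fx"],(v-c["cy"])/c["fy"],np.ones_like(u)],-1)@q2R(c["rotation"]).T
    P=c["position"]+d*c["z_map"][...,None]
    k=(abs(P[...,0]-475)<50)&(abs(P[...,1])<90)&(P[...,2]>78)&(P[...,2]<96); q=P[k]
    print(n,len(q),np.percentile(q,[1,50,99],axis=0),cv2.minAreaRect(q[:,:2].astype(np.float32)))
E
python3 g.py
```

```text
clock: 4.2
position: [457.5, -8.8, 172.7]
tool_rot: [0.0, 0.698, 0.716, 0.0]
ft_force: [-0.5, 0.1, -0.7]
opening: 42.7
grip_force: 0.0
top 15 [[453.59187425  48.61589356  81.56392507]
 [458.70592203  51.29083672  87.65767803]
 [463.76790583  53.89518493  90.20280807]] ((458.6133728027344, 51.27724075317383), (10.200580596923828, 5.028538703918457), 2.0901196002960205)
wrist 4329 [[453.38421012 -70.63444921  78.45975683]
 [461.12629209  -0.60626929  87.34230421]
 [469.00573982  54.3322571   89.10492763]] ((461.3291320800781, -9.234161376953125), (14.829776763916016, 129.32492065429688), 1.825527310371399)
t 4.3 pos [456.5761  -8.8254 171.4894] yaw 91.5 pitch -0.0 F [ 0.4376 -0.3585 -0.2182] open 42.8 grip 0.0 q [-0.0194  0.094  -0.4943  0.9849  0.0001  1.525 ]
```

Run:
```python
from bench import cams
from h import *
T=load("top0.npz")
print("platform front (top0)",plane(T,332.4,260.8,36),"back",plane(T,332.4,186,36))
c=cams.get_image("wrist")
v,u=np.mgrid[:480,:640]
d=np.stack([(u-c["cx"])/c["fx"],(v-c["cy"])/c["fy"],np.ones_like(u)],-1)@q2R(c["rotation"]).T
P=c["position"]+d*c["z_map"][...,None]
k=(P[...,2]>30)&(P[...,2]<42)&(P[...,0]>500)&(P[...,0]<600)&(abs(P[...,1]+8)<60)
for lo in range(500,600,6): 
    m=k&(P[...,0]>=lo)&(P[...,0]<lo+6); print(lo,m.sum(),end="; ")
m=(abs(P[...,1]-30)<3)&(P[...,0]>440)&(P[...,0]<600)
q=P[m];
for lo in range(440,600,6):
    s=q[(q[:,0]>=lo)&(q[:,0]<lo+6)]
    if len(s):print(lo,np.round(np.median(s[:,2]),0),end="| ")
cv2.imwrite("pics/w2.png",c["img"][:,:,::-1])
```

```text
platform front (top0) [561.71120218  -9.17941206  36.        ] back [766.47782396  -4.19858168  36.        ]
500 0; 506 0; 512 0; 518 0; 524 0; 530 0; 536 0; 542 0; 548 0; 554 0; 560 1006; 566 1183; 572 1186; 578 1193; 584 1186; 590 1187; 596 783; 440 0.0| 446 25.0| 452 87.0| 458 88.0| 464 87.0| 470 26.0| 476 26.0| 482 26.0| 488 26.0| 494 23.0| 500 -0.0| 506 -0.0| 512 -0.0| 518 -0.0| 524 -0.0| 530 0.0| 536 -0.0| 542 -0.0| 548 0.0| 554 0.0| 560 22.0| 566 36.0| 572 36.0| 578 36.0| 584 36.0| 590 36.0| 596 36.0|
```

View pics/w2.png

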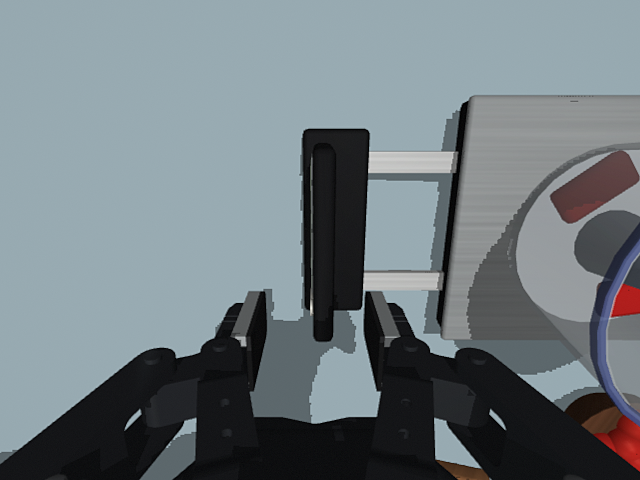

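The wrist view shows the display out on two steel rails: screen at columns 312–335, foot 303–368, platform edge at 445–468. The gap is 93 mm against 96 at full travel, so I grip once more to confirm it is at the stop.

```bash
python3 -m inch '[[0.002,0.0035,0.05,0,0,0,0.5],[0.002,0.0035,0.097,0,0,0,0.5],[0.002,0.0035,0.097,0,0,0,0.5],[0.002,0.0035,0.097,0,0,0,0],[0.002,0.0035,0.097,0,0,0,0]]' 60 && python3 -m inch '[[0,0,0,0,0,0,0],[0,0,0,0,0,0,0]]' && python3 g.py && python3 -m inch '[[0,-0.002,0,0,0,0,0],[0,-0.004,0,0,0,0,0],[0,-0.004,0,0,0,0,0]]'; python3 g.py; python3 -m inch '[[0,-0.003,0,0,0,0,0],[0,-0.006,0,0,0,0,0],[0,-0.006,0,0,0,0,0]]'>/dev/null; python3 g.py
```

```text
clock: 4.97
position: [462.6, -6.8, 77.4]
tool_rot: [0.001, 0.698, 0.716, 0.001]
ft_force: [1.6, -0.3, -0.2]
opening: 12.7
grip_force: 60.1
clock: 5.22
position: [462.6, -6.8, 77.4]
tool_rot: [0.001, 0.698, 0.716, 0.001]
ft_force: [-0.9, 0.6, 7.2]
opening: 12.8
grip_force: 61.3
t 5.22 pos [462.6149  -6.8375  77.3504] yaw 91.5 pitch 0.0 F [-0.8804  0.6454  7.1691] open 12.8 grip 61.3 q [-0.0148  0.1987 -0.6132  0.7559 -0.      1.5297]
clock: 5.6
position: [460.7, -6.9, 77.4]
tool_rot: [0.002, 0.698, 0.716, 0.002]
ft_force: [6.3, 1.2, 1.3]
opening: 12.9
grip_force: 60.5
t 5.6 pos [460.7422  -6.8719  77.4266] yaw 91.5 pitch 0.0 F [6.2612 1.1724 1.295 ] open 12.9 grip 60.5 q [-0.0151  0.1926 -0.6209  0.7506  0.0002  1.5293]
t 5.97 pos [459.865   -6.8998  77.6377] yaw 91.5 pitch -0.0 F [ 24.0357   0.4802 -19.0668] open 12.8 grip 59.6 q [-0.0155  0.1842 -0.6311  0.7402  0.0007  1.5288]
```

```bash
python3 -m inch '[[0,0.005,0,0,0,0,0],[0,0.005,0,0,0,0,0],[0,0.005,0,0,0,0,0.4],[0,0.005,0,0,0,0,0.6],[0,0.005,-0.06,0,0,0,0.6]]' >/dev/null; python3 -m inch '[[0,0,-0.06,0,0,0,0.6],[0,0,-0.12,0,0,0,0.6],[0,0,-0.12,0,0,0,0.6]]' >/dev/null;python3 - <<'E'
from bench import cams
from h import *
c=cams.get_image("wrist")
v,u=np.mgrid[:480,:640]
d=np.stack([(u-c["cx"])/c["fx"],(v-c["cy"])/c["fy"],np.ones_like(u)],-1)@q2R(c["rotation"]).T
P=c["position"]+d*c["z_map"][...,None]
k=(abs(P[...,0]-475)<50)&(abs(P[...,1])<90)&(P[...,2]>78)&(P[...,2]<96); q=P[k]
print(len(q),cv2.minAreaRect(q[:,:2].astype(np.float32)))
k=(P[...,2]>34)&(P[...,2]<38)&(P[...,0]>500)&(P[...,0]<600)&(abs(P[...,1]+8)<60);print("front",np.percentile(P[k][:,0],.5))
E
python3 g.py 446.5 -451 200 68
```

```text
2349 ((459.2216491699219, -9.344474792480469), (14.488061904907227, 128.965087890625), 1.8293558359146118)
front 562.5139129257503
t 7.03 pos [457.2389  -6.9575 257.6804] yaw 91.5 pitch 0.0 F [ 0.5121 -0.3329 -1.1891] open 51.5 grip 0.0 q [-0.0152  0.0365 -0.3531  1.1774  0.      1.5293]
shift m [-0.4436 -0.0226  0.0577] turn deg [ 0.2167 -0.0358 23.5059]
```

The display is now at 459 with a 96 mm gap, which is its stop. On to the scoop.

```bash
python3 -m inch '[[-0.444,-0.023,0.058,0,0,23.5,0.6],[-0.444,-0.023,0.058,0,0,23.5,0.6],[-0.444,-0.023,0.058,0,0,23.5,0.6],[-0.444,-0.023,0.058,0,0,23.5,0.6],[-0.444,-0.023,0.058,0,0,23.5,0.6]]' >/dev/null; python3 -m inch '[[0,0,0,0,0,0,0.6]]'>/dev/null; python3 g.py 446.5 -451 200 68
```

```text
t 7.78 pos [ 446.1747 -319.4058  212.047 ] yaw 67.7 pitch -0.0 F [-0.2325  0.2926 -0.8537] open 51.1 grip 0.0 q [-0.6208  0.237  -0.2252  1.1132 -0.0008  1.3393]
shift m [-0.1216  0.0503  0.0118] turn deg [-0.2652 -0.0138 -0.3088]
```

```bash
python3 -m inch '[[-0.122,0.050,0.012,0,0,-0.3,0.6],[-0.122,0.050,0.012,0,0,-0.3,0.6],[-0.122,0.050,0.012,0,0,-0.3,0.6],[-0.122,0.050,0.012,0,0,-0.3,0.6]]' >/dev/null
python3 - <<'E'
from bench import cams
from h import *
np.set_printoptions(precision=1,suppress=True)
c=cams.get_image("wrist");np.savez("w3.npz",**c)
v,u=np.mgrid[:480,:640]
d=np.stack([(u-c["cx"])/c["fx"],(v-c["cy"])/c["fy"],np.ones_like(u)],-1)@q2R(c["rotation"]).T
P=c["position"]+d*c["z_map"][...,None]
D=np.array([np.cos(np.radians(68)),np.sin(np.radians(68))]);N=np.array([-D[1],D[0]])
o=np.array([446.5,-451]); r=P[...,:2]-o; s=r@D; t=r@N; z=P[...,2]
for a in range(-60,60,10):
    k=(s>=a)&(s<a+10)&(abs(t)<25)&(z>55)&(z<135)
    if k.sum()>20: print(a,k.sum(),"lat",np.percentile(t[k],[3,50,97]),"z",np.percentile(z[k],[10,50,90]))
k=(s>155)&0==1
# lip / pan edges
k=(z>21)&(z<26)&(s>60)&(s<150)&(abs(t)<70); print("pan lat",np.percentile(t[k],[1,99]), "yaw",cv2.minAreaRect(P[k][:,:2].astype(np.float32)))
E
python3 g.py 446.5 -451 80.5 68
```

```text
-50 211 lat [-8.3  0.2  9.5] z [117.9 120.7 122. ]
-40 525 lat [-9.2  0.8  9.9] z [114.1 118.  120.9]
-30 496 lat [-9.2  0.3  9.7] z [108.7 112.4 115.2]
-20 501 lat [-9.2  0.3  9.9] z [102.6 106.7 109.6]
-10 467 lat [-9.3  0.4  9.4] z [ 97.2 100.9 103.8]
0 457 lat [-9.3 -0.2  9.5] z [91.3 95.1 98.1]
10 459 lat [-10.1  -0.2   9. ] z [85.1 89.3 92.5]
20 440 lat [-10.1  -0.1   9.1] z [79.5 83.5 86.5]
30 430 lat [-10.2  -0.1   9.3] z [73.7 77.7 80.9]
40 431 lat [-15.4  -0.8   8.7] z [66.8 71.8 75. ]
50 471 lat [-23.1   0.7  23.2] z [62.4 65.3 69.2]
pan lat [-53.4  50.4] yaw ((485.86944580078125, -353.66339111328125), (89.95658874511719, 139.89599609375), 68.00928497314453)
t 8.32 pos [ 448.6743 -446.6822  202.2319] yaw 68.3 pitch -0.1 F [ 0.3617  0.5436 -0.4594] open 51.0 grip 0.0 q [-0.7835  0.3967 -0.028   1.1489  0.0006  1.1652]
shift m [-0.005  -0.0001  0.1217] turn deg [-0.1349 -0.0936  0.3481]
```

The handle is centred to within 0.5 mm and its axis is at z 85, as the sizes require. I descend and grip.

```bash
python3 -m inch '[[-0.005,0,0.06,0,0,0,0.6],[-0.005,0,0.11,0,0,0,0.6],[-0.005,0,0.122,0,0,0,0.6],[-0.005,0,0.122,0,0,0,0.6]]' 110 >/dev/null; python3 g.py; python3 -m inch '[[0,0,0,0,0,0,0],[0,0,0,0,0,0,0],[0,0,0,0,0,0,0],[0,0,0,0,0,0,0]]' 110 >/dev/null; python3 g.py; python3 -m inch '[[0,0,-0.03,0,0,0,0],[0,0,-0.06,0,0,0,0],[0,0,-0.11,0,0,0,0],[0,0,-0.11,0,0,0,0]]' 110 >/dev/null; python3 g.py 500 220 230 92.5
```

```text
t 8.82 pos [ 447.4973 -451.9998   81.7954] yaw 68.4 pitch -0.0 F [ 0.921  -0.64   -0.0391] open 51.4 grip 0.0 q [-0.7905  0.4853 -0.1822  0.9042  0.0002  1.1576]
t 9.32 pos [ 448.158  -454.3779   83.7776] yaw 68.3 pitch 0.1 F [-1.2821  0.0346  6.8785] open 18.4 grip 107.1 q [-0.7922  0.4838 -0.1795  0.904  -0.0001  1.1571]
t 9.82 pos [ 449.3994 -455.5837  196.8145] yaw 68.3 pitch 0.2 F [ 0.5816 -0.2863 -2.9523] open 18.4 grip 108.4 q [-0.7921  0.4021 -0.0327  1.1268 -0.0002  1.1574]
shift m [ 0.6463 -0.2025 -0.0374] turn deg [  0.4226   0.3177 -24.201 ]
```

```bash
cat > lip.py <<'E'
from bench import cams
from g import *
np.set_printoptions(precision=1,suppress=True)
def cloud(n="wrist"):
    c=cams.get_image(n)
    v,u=np.mgrid[:480,:640]
    d=np.stack([(u-c["cx"])/c["fx"],(v-c["cy"])/c["fy"],np.ones_like(u)],-1)@q2R(c["rotation"]).T
    return c,c["position"]+d*c["z_map"][...,None],c["z_map"]>0
if __name__=="__main__":
    o,p,M=state(); c,P,ok=cloud(); Q=(P-p)@M
    k=ok&(Q[...,2]>30)&(Q[...,2]<90)&(abs(Q[...,1])<65)&(Q[...,0]>30)&(Q[...,0]<180)
    q=Q[k]
    for a in range(50,180,8):
        s=q[(q[:,0]>=a)&(q[:,0]<a+8)]
        if len(s)>10: m=s[abs(s[:,1])<40]; print(a,len(s),"y",np.percentile(s[:,1],[1,99]),"z mid",np.median(m[:,2]) if len(m) else None)
    print("lip x max",np.percentile(q[:,0],99.8)); cv2.imwrite("pics/w_%d.png"%(o["clock"]*100),c["img"][:,:,::-1])
E
python3 lip.py
```

```text
50 3100 y [-52.6  51.6] z mid 57.79186496575478
58 3892 y [-52.7  51.7] z mid 61.3750888138459
66 4018 y [-52.8  51.7] z mid 61.38538028023925
74 4263 y [-52.9  51.7] z mid 61.363343018944114
82 4345 y [-52.9  51.6] z mid 61.36356289632767
90 4688 y [-53.6  51.8] z mid 61.36235561386023
98 5036 y [-54.8  53.3] z mid 61.43999649345775
106 5143 y [-54.7  53.2] z mid 61.40902621582294
114 5228 y [-54.6  53. ] z mid 61.44018013914471
122 5022 y [-53.5  51.8] z mid 61.461931401425836
130 791 y [-52.6  50.5] z mid 61.61614282741037
lip x max 131.19890217799045
```

```bash
cat > lipto.py <<'E'
from g import *
# lipto.py along lat z pitch : lip target in tray frame -> shift/turn ; "w" x y z pitch yaw for world
L=np.array([156,-0.6,64.4]);C=np.array([489,384.]);Y=92.6
def tcp(lip,yaw,p): return lip-Rt(yaw,p)@L
def tray(a,l,z):
    t=np.radians(Y); u=np.array([np.cos(t),np.sin(t)]); v=np.array([u[1],-u[0]]); return np.r_[C+a*u+l*v,z]
if __name__=="__main__":
    a=sys.argv[1:]
    o,p,M=state();show(o,p,M);print("lip now",p+M@L)
    if a and a[0]=="w":
        x=[float(s) for s in a[1:]]; T=[(x[:3],x[4],x[3])]
    else:
        T=[]
        for s in a:
            x=[float(t) for t in s.split(",")]; T.append((tray(*x[:3]),Y,x[3]))
    for lp,y,pt in T:
        t=tcp(np.array(lp),y,pt); print(t,"->",np.round(M.T@(t-p)/1000,4),np.round(np.degrees(R.from_matrix(M.T@Rt(y,pt)).as_rotvec()),1))
E
python3 lipto.py -66,0,150,0
```

```text
t 9.88 pos [ 448.3555 -454.5257  194.0787] yaw 68.3 pitch 0.1 F [ 0.9593 -0.1361 -2.9827] open 18.5 grip 108.4 q [-0.7921  0.4041 -0.0361  1.1254 -0.0002  1.1574]
lip now [ 505.7086 -309.6068  129.3264]
[499.67   162.2558 214.4   ] -> [ 0.592  -0.1803 -0.0225] [  0.2   0.2 -24.3]
```

```bash
python3 -m inch '[[0.30,-0.09,-0.045,0,0,-24,0],[0.30,-0.09,-0.045,0,0,-24,0],[0.30,-0.09,-0.045,0,0,-24,0],[0.30,-0.09,-0.045,0,0,-24,0],[0.30,-0.09,-0.045,0,0,-24,0]]' 110 >/dev/null; python3 lipto.py -66,0,150,0
```

```text
t 10.5 pos [ 473.1499 -143.0142  234.7171] yaw 92.3 pitch -0.0 F [ 0.7379  0.3169 -2.6362] open 18.5 grip 108.4 q [-0.2935  0.1218 -0.3126  1.1382  0.      1.2375]
lip now [466.2357  12.8729 170.4121]
[499.67   162.2558 214.4   ] -> [0.304  0.0387 0.0204] [-0.1 -0.  -0.3]
```

```bash
python3 -m inch '[[0.304,0.039,0.02,0,0,-0.3,0],[0.304,0.039,0.02,0,0,-0.3,0],[0.304,0.039,0.02,0,0,-0.3,0],[0.304,0.039,0.02,0,0,-0.3,0],[0.304,0.039,0.02,0,0,-0.3,0]]' >/dev/null; python3 -m inch '[[0,0,0,0,0,0,0],[0,0,0,0,0,0,0]]'>/dev/null; python3 lipto.py -66,0,90,35
python3 - <<'E'
from lip import *
c=cams.get_image("wrist");np.savez("w5.npz",**c);cv2.imwrite("pics/w5.png",c["img"][:,:,::-1])
E
```

```text
t 11.38 pos [499.8554 159.8473 214.5369] yaw 92.7 pitch 0.1 F [-0.8193 -0.5183 -3.4899] open 18.4 grip 108.4 q [ 0.3099  0.1899 -0.2786  1.1049 -0.0006  1.8344]
lip now [491.8916 315.5617 149.9356]
[496.7145 227.3393 232.2313] -> [ 0.0675 -0.0001 -0.0178] [ -0.1 -34.9   0.1]
```

View pics/w5.png

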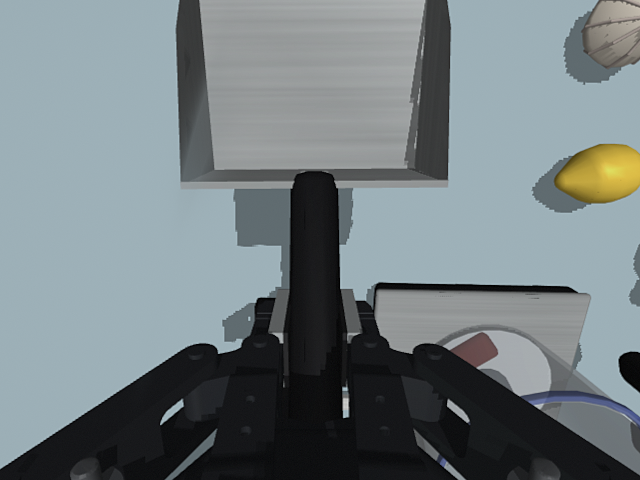

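The wrist view shows the scoop straight in the grip (back wall at row 185, handle at column 315), with the lip above the frame. I pitch it now and check the lip from the top camera.

```bash
python3 -m inch '[[0.017,0,-0.005,0,-9,0,0],[0.034,0,-0.010,0,-18,0,0],[0.051,0,-0.014,0,-27,0,0],[0.0675,0,-0.018,0,-35,0,0],[0.0675,0,-0.018,0,-35,0,0]]' >/dev/null; python3 -m inch '[[0,0,0,0,0,0,0]]'>/dev/null; python3 lipto.py -66,0,12,35
python3 - <<'E'
from lip import *
c,P,ok=cloud("top");np.savez("t6.npz",**c)
i=c["img"][:,:,::-1];cv2.imwrite("pics/t6.png",cv2.resize(i[200:340,100:300],None,fx=3.9,fy=3.9,interpolation=cv2.INTER_CUBIC))
E
```

```text
t 12.18 pos [498.1665 226.5706 233.5147] yaw 92.5 pitch 34.9 F [ 0.071   0.0185 -3.0447] open 18.5 grip 108.3 q [ 0.6939  0.5195  0.0761  1.5277 -0.4733  2.3186]
lip now [493.5458 317.4417  91.3711]
[496.7145 227.3393 154.2313] -> [ 0.0461 -0.0014  0.0645] [-0.1 -0.1 -0.1]
```

View pics/t6.png

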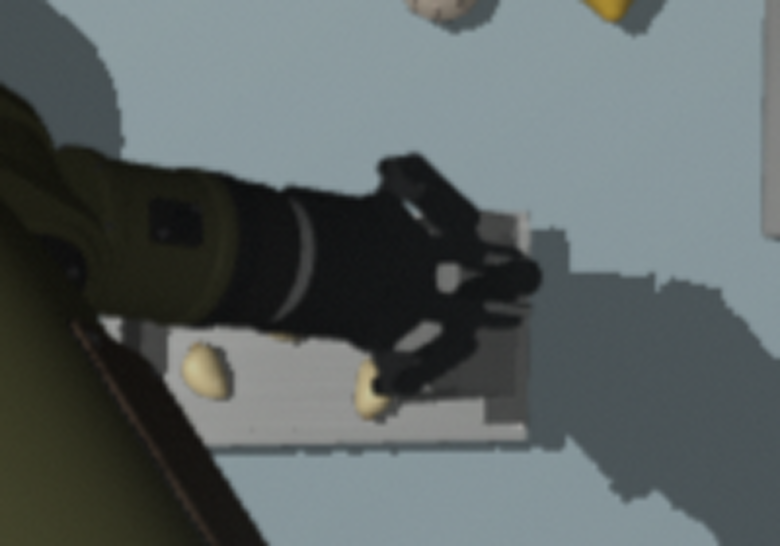

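The top crop shows the scoop pitched in front of the tray's bare (right) end, with the lip side about crop x 390–440 and clear of clove 5 at (373,388). I lower it.

```bash
python3 -m inch '[[0.016,-0.0005,0.022,0,0,0,0],[0.032,-0.001,0.044,0,0,0,0],[0.046,-0.0015,0.0645,0,0,0,0],[0.046,-0.0015,0.0645,0,0,0,0],[0.046,-0.0015,0.0645,0,0,0,0]]' >/dev/null;  python3 lipto.py -66,0,4,35
python3 - <<'E'
from lip import *
c,P,ok=cloud("scene");np.savez("s7.npz",**c)
i=c["img"][:,:,::-1];cv2.imwrite("pics/s7.png",cv2.resize(i[230:410,330:530],None,fx=3.3,fy=3.3,interpolation=cv2.INTER_CUBIC))
E
```

```text
t 12.85 pos [497.005  227.6169 156.3731] yaw 92.4 pitch 34.9 F [ 0.7572  0.4633 -2.4025] open 18.4 grip 108.2 q [ 0.6968  0.5693 -0.0255  1.3757 -0.4731  2.3218]
lip now [492.6861 318.5728  14.2742]
[496.7145 227.3393 146.2313] -> [ 0.0056 -0.0003  0.0085] [ 0.  -0.1 -0.1]
```

View pics/s7.png

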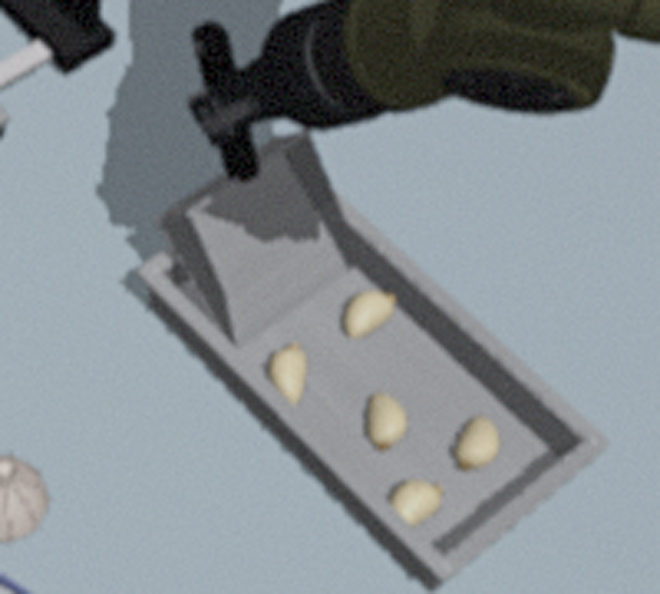

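The scene crop shows the scoop inside the tray, lip corners at (235,345) and (350,268), with both nearest cloves just ahead. I check the lip by ray casting.

Run:
```python
from lipto import *
S=load("s7.npz")
t=np.radians(Y);u=np.array([np.cos(t),np.sin(t)]);v=np.array([u[1],-u[0]])
for n,(a,b),z in(("lipA",(235,345),14),("lipB",(350,268),14),("inner corner +x+y",(440,548),8),("inner corner -x+y",(578,440),42),("c2",(290,373),14),("c5",(368,312),14),("c3",(386,420),14),("c4",(478,441),14),("c1",(416,501),14)):
    q=plane(S,330+a/3.3,230+b/3.3,z);r=q[:2]-C;print(n,q,"along %.1f lat %.1f"%(r@u,r@v))
```

```text
lipA [541.0199 320.3958  14.    ] along -65.9 lat 49.1
lipB [436.7616 318.9034  14.    ] along -62.7 lat -55.1
inner corner +x+y [527.6493 503.4882   8.    ] along 117.6 lat 44.0
inner corner -x+y [421.7353 507.7479  42.    ] along 126.7 lat -61.6
c2 [524.9846 357.5708  14.    ] along -28.0 lat 34.7
c5 [450.6413 352.1557  14.    ] along -30.1 lat -39.8
c3 [496.8346 419.652   14.    ] along 35.3 lat 9.4
c4 [458.5853 464.8232  14.    ] along 82.1 lat -26.7
c1 [520.6779 472.9503  14.    ] along 87.4 lat 35.7
```

```bash
python3 -m inch '[[0.003,0,0.0045,0,0,0,0],[0.0056,0,0.0085,0,0,0,0],[0.0056,0,0.0085,0,0,0,0]]' >/dev/null;  python3 lipto.py -66,0,2,35; python3 -m inch '[[0.0012,0,0.0016,0,0,0,0],[0.0012,0,0.0016,0,0,0,0]]' >/dev/null;  python3 lipto.py -66,0,1,35
```

```text
t 13.28 pos [496.8488 227.5136 145.7953] yaw 92.6 pitch 35.1 F [-0.9542 -2.4526  7.8485] open 18.9 grip 109.5 q [ 0.6981  0.579  -0.0368  1.3568 -0.4755  2.3218]
lip now [492.2874 318.0291   3.423 ]
[496.7145 227.3393 144.2313] -> [ 0.0008 -0.0001  0.0014] [ 0.1  0.1 -0. ]
t 13.53 pos [497.0187 226.9334 145.3436] yaw 92.6 pitch 35.2 F [-2.2955 -4.423  16.0037] open 18.5 grip 109.9 q [ 0.698   0.5793 -0.0381  1.3556 -0.4772  2.3217]
lip now [492.4998 317.2417   2.8385]
[496.7145 227.3393 143.2313] -> [ 0.0016 -0.0003  0.0015] [ 0.2  0.2 -0. ]
```

```bash
cat > seq.py <<'E'
# seq.py base a,l,z,p  targets... : nominal deltas in base tool frame
from lipto import *
def P(s):
    x=[float(t) for t in s.split(",")]; return tcp(tray(*x[:3]),Y,x[3]),Rt(Y,x[3])
b,M=P(sys.argv[1])
for s in sys.argv[2:]:
    t,N=P(s); print(s,"->",np.round(M.T@(t-b)/1000,4),np.round(np.degrees(R.from_matrix(M.T@N).as_rotvec()),1))
E
python3 seq.py -66,0,2,35 -58,0,3.5,33 -50,0,3.5,31 -44,0,3.5,29 -38,0,3.5,27 -32,0,3.5,25
python3 seq.py -32,0,3.5,25 -27,0,3.5,21 -22,0,3.5,17 -16,0,3.5,13 -9,0,3.5,10 -2,0,3.5,7
python3 seq.py -2,0,3.5,7 6,0,3.5,4 15,0,3.5,2 25,0,3.5,2 35,0,3.5,2 45,0,3.5,2
```

```text
-58,0,3.5,33 -> [ 0.0035 -0.     -0.0003] [0. 2. 0.]
-50,0,3.5,31 -> [ 0.0081 -0.      0.0006] [0. 4. 0.]
-44,0,3.5,29 -> [ 0.0113 -0.      0.0028] [ 0.  6. -0.]
-38,0,3.5,27 -> [ 0.0146 -0.      0.005 ] [0. 8. 0.]
-32,0,3.5,25 -> [ 0.0182 -0.      0.0073] [ 0. 10.  0.]
-27,0,3.5,21 -> [0.0004 0.     0.0089] [0. 4. 0.]
-22,0,3.5,17 -> [ 0.0016 -0.      0.0181] [0. 8. 0.]
-16,0,3.5,13 -> [ 0.0045 -0.      0.0271] [-0. 12. -0.]
-9,0,3.5,10 -> [ 0.0095 -0.      0.0328] [-0. 15.  0.]
-2,0,3.5,7 -> [0.0149 0.     0.0387] [-0. 18.  0.]
6,0,3.5,4 -> [ 0.0048 -0.      0.0073] [0. 3. 0.]
15,0,3.5,2 -> [ 0.0119 -0.      0.0118] [-0.  5. -0.]
25,0,3.5,2 -> [ 0.0218 -0.      0.0106] [-0.  5. -0.]
35,0,3.5,2 -> [0.0317 0.     0.0093] [-0.  5. -0.]
45,0,3.5,2 -> [ 0.0416 -0.      0.0081] [-0.  5. -0.]
```

```bash
python3 -m inch '[[0.0035,0,-0.0003,0,2,0,0],[0.0081,0,0.0006,0,4,0,0],[0.0113,0,0.0028,0,6,0,0],[0.0146,0,0.005,0,8,0,0],[0.0182,0,0.0073,0,10,0,0]]' >/dev/null;  python3 lipto.py; python3 -m inch '[[0.0004,0,0.0089,0,4,0,0],[0.0016,0,0.0181,0,8,0,0],[0.0045,0,0.0271,0,12,0,0],[0.0095,0,0.0328,0,15,0,0],[0.0149,0,0.0387,0,18,0,0]]' >/dev/null;  python3 lipto.py
```

```text
t 14.15 pos [496.8298 236.3775 128.1867] yaw 92.6 pitch 25.3 F [ 0.5513 -8.3428 10.5043] open 18.4 grip 109.3 q [ 0.6489  0.4959 -0.1356  1.1984 -0.3609  2.2217]
lip now [491.3593 349.8419   3.3683]
t 14.78 pos [496.7056 234.9985  85.4657] yaw 92.6 pitch 7.0 F [ 0.8961 -3.607   4.0236] open 18.5 grip 108.9 q [ 0.5056  0.3768 -0.3489  0.8979 -0.1105  2.0344]
lip now [489.6691 381.7999   2.4984]
```

```bash
cat > cl.py <<'E'
from lipto import *
from bench import cams
def cloves(n="scene",z=14,box=(360,200,520,410)):
    c=cams.get_image(n);H=cv2.cvtColor(c["img"],cv2.COLOR_RGB2HSV).astype(int);m=np.zeros(H.shape[:2],bool);x0,y0,x1,y1=box;m[y0:y1,x0:x1]=1
    k=m&(H[...,0]>12)&(H[...,0]<40)&(H[...,1]>40)&(H[...,2]>70)
    t=np.radians(Y);u=np.array([np.cos(t),np.sin(t)]);v=np.array([u[1],-u[0]])
    for p,a,r in comps(k,15,3000):
        q=plane(c,*p,z);w=q[:2]-C;print(n,"px",np.round(p),"area",a,"xy",np.round(q[:2]),"along %.0f lat %.0f"%(w@u,w@v))
if __name__=="__main__": cloves()
E
python3 -m inch '[[0.0048,0,0.0073,0,3,0,0],[0.0119,0,0.0118,0,5,0,0],[0.0218,0,0.0106,0,5,0,0],[0.0317,0,0.0093,0,5,0,0],[0.0416,0,0.0081,0,5,0,0]]' >/dev/null;  python3 lipto.py; python3 cl.py; python3 seq.py 45,0,3.5,2  55,0,3.5,2 65,0,3.5,2 75,0,3.5,2 85,0,3.5,2 93,0,3.5,2 120,0,3.5,2
```

```text
t 15.4 pos [494.4431 276.4228  71.9003] yaw 92.6 pitch 2.0 F [ 0.1719 -4.8493  4.9726] open 18.3 grip 109.1 q [ 0.5277  0.391  -0.3571  0.8385 -0.032   2.0535]
lip now [486.9527 429.8445   1.9763]
scene px [432. 205.] area 101 xy [225.  68.] along -303 lat -278
scene px [426. 248.] area 71 xy [332. 168.] along -209 lat -167
scene px [470. 351.] area 146 xy [445. 436.] along 54 lat -41
scene px [474. 364.] area 144 xy [461. 465.] along 82 lat -25
scene px [450. 366.] area 261 xy [506. 439.] along 54 lat 19
scene px [456. 381.] area 112 xy [518. 471.] along 86 lat 33
55,0,3.5,2 -> [ 0.01    0.     -0.0003] [0. 0. 0.]
65,0,3.5,2 -> [ 0.02    0.     -0.0007] [0. 0. 0.]
75,0,3.5,2 -> [ 0.03  -0.    -0.001] [0. 0. 0.]
85,0,3.5,2 -> [ 0.04    0.     -0.0014] [0. 0. 0.]
93,0,3.5,2 -> [ 0.048   0.     -0.0017] [0. 0. 0.]
120,0,3.5,2 -> [ 0.075  -0.     -0.0026] [0. 0. 0.]
```

```bash
python3 -m inch '[[0.010,0,-0.0003,0,0,0,0],[0.020,0,-0.0007,0,0,0,0],[0.030,0,-0.001,0,0,0,0],[0.040,0,-0.0014,0,0,0,0],[0.048,0,-0.0017,0,0,0,0]]' >/dev/null;  python3 lipto.py; python3 cl.py;  python3 -m inch '[[0.006,0,-0.0002,0,0,0,0],[0.012,0,-0.0004,0,0,0,0],[0.018,0,-0.0006,0,0,0,0]]' >/dev/null;  python3 lipto.py; python3 cl.py
```

```text
t 16.07 pos [492.0229 324.2447  71.7097] yaw 92.6 pitch 2.1 F [-0.1356 -6.0144  6.0875] open 18.8 grip 109.2 q [ 0.5993  0.4305 -0.2962  0.8625 -0.0309  2.1247]
lip now [484.4425 477.6381   1.7331]
scene px [463. 206.] area 160 xy [158. 117.] along -252 lat -342
scene px [454. 223.] area 102 xy [219. 147.] along -224 lat -281
scene px [443. 265.] area 69 xy [333. 230.] along -147 lat -163
scene px [474. 378.] area 637 xy [484. 488.] along 104 lat 0
t 16.5 pos [491.1875 341.7394  71.7525] yaw 92.6 pitch 2.1 F [-0.2387 -7.5639  7.3749] open 18.7 grip 109.2 q [ 0.6242  0.4463 -0.2712  0.8729 -0.0309  2.1499]
lip now [483.6559 495.0955   1.689 ]
scene px [469. 211.] area 184 xy [160. 139.] along -230 lat -340
scene px [462. 229.] area 103 xy [217. 173.] along -198 lat -281
scene px [452. 271.] area 64 xy [329. 257.] along -120 lat -166
scene px [475. 379.] area 598 xy [483. 490.] along 106 lat -1
```

```bash
python3 -m inch '[[0.004,0,-0.0002,0,0,0,0],[0.007,0,-0.0003,0,0,0,0],[0.009,0,-0.0003,0,0,0,0],[0.009,0,-0.0003,0,0,0,0]]' >/dev/null;  python3 lipto.py
python3 - <<'E'
from cl import *
c=cams.get_image("scene");np.savez("s9.npz",**c)
cv2.imwrite("pics/s9.png",cv2.resize(c["img"][250:410,380:520,::-1],None,fx=3.7,fy=3.7,interpolation=cv2.INTER_CUBIC))
E
```

```text
t 17.05 pos [490.7961 350.5398  71.7333] yaw 92.6 pitch 2.1 F [ 1.8007 -6.6437  6.4206] open 18.6 grip 109.4 q [ 0.6364  0.4545 -0.2583  0.8781 -0.0308  2.1621]
lip now [483.2645 503.8871   1.6504]
```

View pics/s9.png

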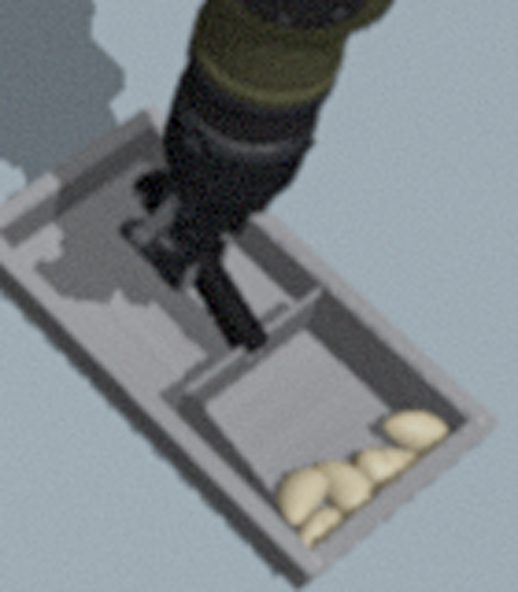

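The scene crop shows all five cloves gathered at the lip against the far wall: three on the lip from (300,490) to (380,460), one in the left corner at (320,525), and one high on the right side at (415,428). I push a little further, then work out the tilt about the pan's back edge.

```bash
python3 -m inch '[[0.003,0,-0.0001,0,0,0,0],[0.005,0,-0.0002,0,0,0,0],[0.005,0,-0.0002,0,0,0,0]]' >/dev/null;  python3 lipto.py
cat > tilt.py <<'E'
from lipto import *
# base/targets: back-edge along, z, pitch
L=np.array([51,-0.6,64.4])
def P(s):
    a,z,p=[float(t) for t in s.split(",")]; M=Rt(Y,p); return tray(a,0,z)-M@L,M
b,M=P(sys.argv[1])
for s in sys.argv[2:]:
    t,N=P(s); print(s,"->",np.round(M.T@(t-b)/1000,4),np.round(np.degrees(R.from_matrix(M.T@N).as_rotvec()),1))
E
python3 tilt.py 20,7,2 19,6,-2 17,6,-6 15,7,-10 12,8,-14 9,9,-18
python3 tilt.py 9,9,-18 4,12,-21 0,15,-24 -4,18,-27 -8,22,-29 -12,26,-30
```

```text
t 17.48 pos [490.569  355.2113  71.7729] yaw 92.6 pitch 2.1 F [ 1.4308 -8.514   6.602 ] open 18.5 grip 109.4 q [ 0.643   0.459  -0.2509  0.8815 -0.0311  2.1689]
lip now [483.0628 508.5206   1.6042]
19,6,-2 -> [-0.0053 -0.      0.0047] [-0.  4.  0.]
17,6,-6 -> [-0.0114 -0.      0.0088] [-0.  8. -0.]
15,7,-10 -> [-0.0173 -0.      0.0122] [-0. 12.  0.]
12,8,-14 -> [-0.0238 -0.      0.0158] [-0. 16.  0.]
9,9,-18 -> [-0.03   -0.      0.0197] [ 0. 20.  0.]
4,12,-21 -> [-0.0071 -0.     -0.0016] [-0.  3.  0.]
0,15,-24 -> [-0.0132 -0.     -0.0028] [-0.  6.  0.]
-4,18,-27 -> [-0.019   0.     -0.0038] [-0.  9.  0.]
-8,22,-29 -> [-0.0235  0.     -0.0067] [-0. 11.  0.]
-12,26,-30 -> [-0.027   0.     -0.0106] [-0. 12.  0.]
```

```bash
python3 -m inch '[[-0.0053,0,0.0047,0,4,0,0],[-0.0114,0,0.0088,0,8,0,0],[-0.0173,0,0.0122,0,12,0,0],[-0.0238,0,0.0158,0,16,0,0],[-0.030,0,0.0197,0,20,0,0]]' >/dev/null;  python3 lipto.py; python3 cl.py; python3 -m inch '[[-0.0071,0,-0.0016,0,3,0,0],[-0.0132,0,-0.0028,0,6,0,0],[-0.019,0,-0.0038,0,9,0,0],[-0.0235,0,-0.0067,0,11,0,0],[-0.027,0,-0.0106,0,12,0,0]]' >/dev/null;  python3 lipto.py
python3 - <<'E'
from cl import *
c=cams.get_image("scene");np.savez("s10.npz",**c)
cloves()
E
```

```text
t 18.1 pos [490.6915 325.3191  51.6907] yaw 92.6 pitch -18.1 F [-0.0009  0.4436 -3.6938] open 18.4 grip 108.4 q [ 0.4297  0.3637 -0.5006  0.5865  0.2923  1.972 ]
lip now [482.2578 493.3887  38.837 ]
scene px [416. 205.] area 45 xy [257.  43.] along -330 lat -247
scene px [420. 234.] area 639 xy [313. 125.] along -251 lat -188
scene px [472. 366.] area 729 xy [468. 466.] along 83 lat -17
t 18.77 pos [492.6575 296.323   54.0311] yaw 92.6 pitch -30.0 F [-0.4724  0.2033 -3.325 ] open 18.5 grip 108.4 q [ 0.2694  0.356  -0.5865  0.5023  0.5094  1.8277]
lip now [484.4524 463.4273  76.2244]
scene px [390. 216.] area 742 xy [336.  35.] along -342 lat -169
scene px [452. 339.] area 597 xy [458. 393.] along 10 lat -30
```

```bash
python3 lipto.py w 484 460 265 -25 92.6
```

```text
t 18.88 pos [493.3165 296.2292  54.5492] yaw 92.6 pitch -30.0 F [ 0.0086 -0.7253 -3.9255] open 18.5 grip 108.5 q [ 0.2691  0.3553 -0.5859  0.5023  0.5089  1.8282]
lip now [485.2137 463.3425  76.7125]
[492.2476 291.6001 257.4378] -> [ 0.0974 -0.0013 -0.178 ] [-0. -5. -0.]
```

```bash
python3 -m inch '[[0.010,0,-0.017,0,0,0,0],[0.03,0,-0.053,0,-1,0,0],[0.05,0,-0.089,0,-2,0,0],[0.07,0,-0.124,0,-4,0,0],[0.097,-0.001,-0.178,0,-5,0,0]]' >/dev/null; python3 -m inch '[[0,0,0,0,0,0,0],[0,0,0,0,0,0,0]]' >/dev/null; python3 lipto.py w 674 -58 260 -25 92.6
python3 - <<'E'
from cl import *
c=cams.get_image("scene");np.savez("s11.npz",**c)
H=cv2.cvtColor(c["img"],cv2.COLOR_RGB2HSV).astype(int)
k=(H[...,0]>12)&(H[...,0]<40)&(H[...,1]>40)&(H[...,2]>120)
for p,a,r in comps(k,40,3000): print(np.round(p),a,r[1],deep(c,*p).round())
print(pix(c,[486,375,240]), pix(c,[489,384,4]))
E
```

```text
t 19.75 pos [492.0662 291.7668 256.9461] yaw 92.6 pitch -25.0 F [ 0.1309 -0.4865 -4.2023] open 18.4 grip 108.4 q [ 0.3074  0.1479 -0.3016  1.0014  0.42    1.8576]
lip now [483.7024 460.1649 264.4198]
[ 682.2476 -226.3999  252.4378] -> [-0.4791  0.1661 -0.2181] [-0.  0.  0.]
[145.  44.] 263 (15.849469184875488, 51.89382553100586) [ 615. -740.  212.]
[63. 82.] 543 (22.0, 32.0) [ 849. -845.  117.]
[102. 112.] 545 (19.82700538635254, 34.481746673583984) [ 811. -643.  125.]
[462. 281.] 733 (25.232343673706055, 43.41929244995117) [483. 389. 248.]
[296. 342.] 534 (24.0, 25.0) [754. 220.  51.]
[243. 366.] 348 (20.251081466674805, 29.427352905273438) [880. 220.  81.]
[396. 472.] 173 (15.0, 16.0) [805. 584. 218.]
[455.2525 279.5402] [437.674  345.7593]
```

```bash
python3 -m inch '[[-0.020,0.007,-0.0091,0,0,0,0],[-0.053,0.0184,-0.0242,0,0,0,0],[-0.087,0.030,-0.0396,0,0,0,0],[-0.12,0.0415,-0.0546,0,0,0,0],[-0.154,0.0533,-0.0701,0,0,0,0]]' >/dev/null; python3 -m inch '[[-0.034,0.0118,-0.0155,0,0,0,0],[-0.068,0.0236,-0.031,0,0,0,0],[-0.102,0.0354,-0.0465,0,0,0,0],[-0.136,0.0472,-0.062,0,0,0,0],[-0.170,0.059,-0.0774,0,0,0,0]]' >/dev/null; python3 lipto.py w 674 -58 260 -25 92.6
```

```text
t 21.05 pos [620.4324 -59.9402 251.4952] yaw 92.5 pitch -25.1 F [-0.2763  0.0107 -3.719 ] open 18.4 grip 108.3 q [-0.2999  0.4729  0.127   1.3848  0.4089  1.1929]
lip now [612.1937 108.4518 259.2381]
[ 682.2476 -226.3999  252.4378] -> [-0.1527  0.0542 -0.0726] [-0.2 -0.1 -0.1]
```

```bash
python3 -m inch '[[-0.034,0.012,-0.0162,0,0,0,0],[-0.068,0.024,-0.0323,0,0,0,0],[-0.102,0.036,-0.0485,0,0,0,0],[-0.136,0.048,-0.0646,0,0,0,0],[-0.153,0.054,-0.0726,0,0,0,0]]' >/dev/null; python3 -m inch '[[0,0,0,0,0,0,0],[0,0,0,0,0,0,0]]' >/dev/null; python3 lipto.py w 674 -58 195 0 92.6
python3 - <<'E'
from lip import *
c,P,ok=cloud("top");np.savez("t12.npz",**c)
H=cv2.cvtColor(c["img"],cv2.COLOR_RGB2HSV).astype(int)
k=(H[...,0]>100)&(H[...,0]<130)&(H[...,1]>70); k[:165]=0;k[260:]=0;k[:,:290]=0;k[:,385:]=0
u=np.argwhere(k)[:,::-1].astype(np.float32); print(len(u),u.min(0),u.max(0))
E
```

```text
t 21.93 pos [ 682.0644 -224.7292  253.6357] yaw 92.6 pitch -25.1 F [-0.5399 -0.6752 -3.1769] open 18.5 grip 108.3 q [-0.4804  0.7625  0.6128  1.6537  0.3745  1.0007]
lip now [673.7611 -56.3443 261.4652]
[ 681.676  -213.8122  259.4   ] -> [ 0.0123  0.0001 -0.0006] [ -0.1 -25.1   0. ]
223 [303. 176.] [366. 240.]
```

```bash
cat > pour.py <<'E'
from lipto import *
def P(s):
    x=[float(t) for t in s.split(",")]; return tcp(np.array(x[:3]),92.6,x[3]),Rt(92.6,x[3])
b,M=P(sys.argv[1])
for s in sys.argv[2:]:
    t,N=P(s); print(s,"->",np.round(t),np.round(M.T@(t-b)/1000,4),np.round(np.degrees(R.from_matrix(M.T@N).as_rotvec()),1))
E
python3 pour.py 674,-58,260,-25 674,-57,245,-17 674,-56,225,-9 674,-54,205,-1 674,-52,190,7 674,-51,180,14
python3 pour.py 674,-51,180,14 674,-50,172,20 674,-50,168,26 674,-50,165,32 674,-50,164,38 674,-50,163,44
python3 pour.py 674,-50,163,44 674,-50,163,49 674,-50,163,54 674,-50,163,59 674,-50,163,62 674,-50,163,62
```

```text
674,-57,245,-17 -> [ 682. -225.  261.] [ 0.005   0.     -0.0071] [-0. -8.  0.]
674,-56,225,-9 -> [ 682. -220.  264.] [ 0.0108  0.0001 -0.0079] [  0. -16.  -0.]
674,-54,205,-1 -> [ 682. -211.  267.] [ 0.0201  0.0002 -0.0063] [ -0. -24.  -0.]
674,-52,190,7 -> [ 681. -199.  273.] [ 0.0337  0.0003 -0.0069] [ -0. -32.  -0.]
674,-51,180,14 -> [ 681. -187.  280.] [ 0.0478  0.0003 -0.0084] [  0. -39.   0.]
674,-50,172,20 -> [ 680. -174.  286.] [ 0.0105  0.     -0.0084] [-0. -6.  0.]
674,-50,168,26 -> [ 680. -162.  294.] [ 0.0207  0.     -0.0196] [ -0. -12.   0.]
674,-50,165,32 -> [ 679. -148.  302.] [ 0.0321  0.     -0.0307] [ -0. -18.  -0.]
674,-50,164,38 -> [ 678. -133.  311.] [ 0.0445  0.     -0.0426] [ -0. -24.  -0.]
674,-50,163,44 -> [ 678. -117.  318.] [ 0.0582  0.     -0.0531] [ -0. -30.  -0.]
674,-50,163,49 -> [ 677. -104.  323.] [ 0.0062  0.     -0.0134] [-0. -5. -0.]
674,-50,163,54 -> [676. -90. 327.] [ 0.0136 -0.     -0.0261] [ -0. -10.  -0.]
674,-50,163,59 -> [676. -75. 330.] [ 0.022   0.     -0.0382] [  0. -15.  -0.]
674,-50,163,62 -> [675. -66. 331.] [ 0.0275  0.     -0.0451] [ -0. -18.  -0.]
674,-50,163,62 -> [675. -66. 331.] [ 0.0275  0.     -0.0451] [ -0. -18.  -0.]
```

```bash
python3 -m inch '[[0.005,0,-0.0071,0,-8,0,0],[0.0108,0,-0.0079,0,-16,0,0],[0.0201,0,-0.0063,0,-24,0,0],[0.0337,0,-0.0069,0,-32,0,0],[0.0478,0,-0.0084,0,-39,0,0]]' >/dev/null; python3 lipto.py
```

```text
t 22.6 pos [ 679.8477 -183.467   283.9785] yaw 92.7 pitch 14.1 F [-0.3916 -0.2846 -4.806 ] open 18.2 grip 108.2 q [-0.1558  0.4582  0.2268  1.2871 -0.2413  1.3615]
lip now [672.9958 -48.0959 183.4229]
```

```bash
python3 -m inch '[[0.0105,0,-0.0084,0,-6,0,0],[0.0207,0,-0.0196,0,-12,0,0],[0.0321,0,-0.0307,0,-18,0,0],[0.0445,0,-0.0426,0,-24,0,0],[0.0582,0,-0.0531,0,-30,0,0]]' >/dev/null; python3 lipto.py;  python3 -m inch '[[0.0062,0,-0.0134,0,-5,0,0],[0.0136,0,-0.0261,0,-10,0,0],[0.022,0,-0.0382,0,-15,0,0],[0.0275,0,-0.0451,0,-18,0,0],[0.0275,0,-0.0451,0,-18,0,0]]' >/dev/null; python3 -m inch '[[0,0,0,0,0,0,0],[0,0,0,0,0,0,0],[0,0,0,0,0,0,0]]' >/dev/null; python3 lipto.py
python3 - <<'E'
from cl import *
for n in("scene","top"):
    c=cams.get_image(n);np.savez(n+"13.npz",**c)
    H=cv2.cvtColor(c["img"],cv2.COLOR_RGB2HSV).astype(int)
    k=(H[...,0]>10)&(H[...,0]<40)&(H[...,1]>35)&(H[...,2]>80)
    b=pix(c,[674,-11,90]); print(n,b)
    for p,a,r in comps(k,8,3000):
        if abs(p-b).max()<90: print(np.round(p),a,r[1],deep(c,*p).round(),plane(c,*p,60).round())
E
```

```text
t 23.23 pos [ 676.5332 -114.498   321.0777] yaw 92.6 pitch 44.0 F [-1.2608 -0.3243 -2.0036] open 18.4 grip 108.3 q [ 0.1571  0.4896  0.1786  1.3644 -0.7626  1.7234]
lip now [672.9721 -47.167  166.3599]
t 24.23 pos [674.98   -66.25   334.4168] yaw 92.4 pitch 61.9 F [-0.2624 -0.9514 -1.9982] open 18.4 grip 108.5 q [ 0.3113  0.6546  0.271   1.6457 -1.0187  2.0977]
lip now [673.8781 -49.7553 166.4572]
scene [268.1319 244.2492]
[353. 165.] 14 (4.4721360206604, 3.5777084827423096) [653. 250. 532.] [ 331. -133.   60.]
[218. 175.] 123 (29.949108123779297, 6.517043113708496) [ 629. -344.   21.] [ 645. -307.   60.]
[354. 175.] 22 (3.5777084827423096, 10.28591251373291) [647. 246. 504.] [ 353. -102.   60.]
[349. 184.] 10 (2.236067771911621, 5.366562843322754) [660. 251. 497.] [382. -84.  60.]
[330. 191.] 11 (2.1213202476501465, 3.535533905029297) [707. 265. 520.] [438. -90.  60.]
[344. 191.] 11 (2.683281421661377, 5.366562843322754) [673. 256. 492.] [409. -70.  60.]
[184. 219.] 13 (2.5495097637176514, 7.2562971115112305) [ 782. -240.   38.] [ 789. -220.   60.]
[217. 223.] 45 (7.071068286895752,
[... 262 characters left out ...]
 (7.77817440032959, 12.020814895629883) [635.  -5.  58.] [636.  -4.  60.]
top [335.0085 214.5311]
[419. 127.] 13 (9.433980941772461, 1.8019964694976807) [ 885. -211.  169.] [ 934. -234.   60.]
[271. 147.] 40 (5.173964500427246, 11.382722854614258) [853. 163.  83.] [862. 165.  60.]
[252. 148.] 8 (4.919349670410156, 1.7888542413711548) [846. 209.  94.] [859. 214.  60.]
[262. 194.] 42 (9.847983360290527, 5.1209516525268555) [738. 186.  39.] [732. 184.  60.]
[321. 207.] 186 (16.249887466430664, 15.037208557128906) [703.  27.  55.] [701.  27.  60.]
[315. 221.] 91 (15.205260276794434, 7.155416965484619) [658.  40.  76.] [662.  40.  60.]
[334. 234.] 84 (10.0, 10.0) [630. -12.  61.] [630. -12.  60.]
```

```bash
python3 pour.py 674,-50,163,62 674,-50,200,54 674,-60,225,45 674,-70,240,36 674,-90,250,27 674,-110,250,18;python3 pour.py 674,-110,250,18 674,-130,250,8 674,-150,250,0 674,-190,250,0 674,-230,250,0
```

```text
674,-50,200,54 -> [676. -90. 364.] [-0.0401 -0.      0.005 ] [-0.  8. -0.]
674,-60,225,45 -> [ 678. -125.  381.] [-0.0714 -0.0005  0.0281] [ 0. 17.  0.]
674,-70,240,36 -> [ 679. -158.  384.] [-0.0898 -0.0009  0.0564] [ 0. 26.  0.]
674,-90,250,27 -> [ 680. -200.  378.] [-0.1043 -0.0018  0.0956] [ 0. 35.  0.]
674,-110,250,18 -> [ 680. -238.  359.] [-0.1059 -0.0027  0.1385] [ 0. 44. -0.]
674,-130,250,8 -> [ 681. -275.  335.] [-0.0278 -0.0009  0.0342] [ 0. 10.  0.]
674,-150,250,0 -> [ 682. -306.  314.] [-0.0503 -0.0018  0.0637] [ 0. 18.  0.]
674,-190,250,0 -> [ 682. -346.  314.] [-0.0883 -0.0036  0.0761] [ 0. 18.  0.]
674,-230,250,0 -> [ 682. -386.  314.] [-0.1263 -0.0054  0.0884] [ 0. 18.  0.]
```

```bash
python3 -m inch '[[-0.040,0,0.005,0,8,0,0],[-0.0714,-0.0005,0.0281,0,17,0,0],[-0.0898,-0.0009,0.0564,0,26,0,0],[-0.1043,-0.0018,0.0956,0,35,0,0],[-0.1059,-0.0027,0.1385,0,44,0,0]]' >/dev/null; python3 -m inch '[[-0.0278,-0.0009,0.0342,0,10,0,0],[-0.0503,-0.0018,0.0637,0,18,0,0],[-0.0503,-0.0018,0.0637,0,18,0,0]]' >/dev/null; python3 lipto.py
python3 - <<'E'
from cl import *
for n in("scene","top","wrist"):
    c=cams.get_image(n);np.savez(n+"14.npz",**c)
    H=cv2.cvtColor(c["img"],cv2.COLOR_RGB2HSV).astype(int)
    k=(H[...,0]>10)&(H[...,0]<40)&(H[...,1]>35)&(H[...,2]>80)
    for p,a,r in comps(k,20,3000):
        q=deep(c,*p)
        if (abs(q[0]-674)<95 and abs(q[1]+11)<110) or n=="wrist": print(n,np.round(p),a,np.round(r[1]),q.round())
E
```

```text
t 25.32 pos [ 678.7771 -311.3265  312.3184] yaw 92.2 pitch -0.1 F [ 0.549   0.2032 -3.375 ] open 18.5 grip 108.3 q [-0.4291  0.6277  0.5838  1.5338 -0.0023  1.1039]
lip now [ 671.8107 -155.4107  248.0888]
scene [284. 247.] 90 [ 8. 13.] [637.  -2.  62.]
top [321. 205.] 238 [19. 15.] [710.  25.  46.]
top [315. 221.] 88 [15.  7.] [660.  39.  69.]
top [334. 234.] 107 [14.  9.] [630. -11.  59.]
wrist [589.  89.] 1581 [52. 61.] [ 864. -199.  177.]
wrist [533.  76.] 137 [ 7. 27.] [ 857. -184.  118.]
wrist [272. 221.] 598 [13. 71.] [ 629. -344.   20.]
wrist [249. 326.] 73 [ 4. 31.] [ 600. -492.   19.]
```

```bash
python3 - <<'E'
from h import *
for n in("top14","scene14"):
    c=load(n+".npz");H=cv2.cvtColor(c["img"],cv2.COLOR_RGB2HSV).astype(int)
    k=(H[...,0]>10)&(H[...,0]<40)&(H[...,1]>35)&(H[...,2]>80)
    for p,a,r in comps(k,20,700):
        q=deep(c,*p)
        if 300<q[0]<800 and abs(q[1])<620 and q[2]<300: print(n,np.round(p),a,np.round(r[1]),q.round())
c=load("top14.npz");b=pix(c,[674,-11,90]).astype(int)
a=cv2.resize(c["img"][b[1]-50:b[1]+45,b[0]-50:b[0]+60,::-1],None,fx=5,fy=5,interpolation=cv2.INTER_CUBIC);cv2.imwrite("pics/bowl.png",a)
E
python3 lipto.py w 506 -309.6 130 0 68.3
```

```text
top14 [ 87. 141.] 109 [10. 14.] [798. 574. 222.]
top14 [254. 192.] 369 [23. 20.] [739. 204.  47.]
top14 [213. 194.] 218 [17. 18.] [729. 314.  48.]
top14 [321. 205.] 238 [19. 15.] [710.  25.  46.]
top14 [315. 221.] 88 [15.  7.] [660.  39.  69.]
top14 [334. 234.] 107 [14.  9.] [630. -11.  59.]
scene14 [223. 185.] 60 [16.  5.] [ 636. -309.   17.]
scene14 [218. 221.] 38 [ 6. 19.] [ 719. -180.   41.]
scene14 [284. 247.] 90 [ 8. 13.] [637.  -2.  62.]
scene14 [296. 342.] 539 [24. 25.] [753. 219.  48.]
t 25.48 pos [ 681.3264 -305.2506  317.1752] yaw 92.6 pitch 0.0 F [ 0.1941  0.0123 -2.0304] open 18.5 grip 108.3 q [-0.4208  0.6208  0.5833  1.5333 -0.001   1.1047]
lip now [ 673.6354 -149.4949  252.6406]
[ 448.877  -454.7665  194.4   ] -> [-0.1387 -0.2389  0.123 ] [-0.   0.1 24.3]
```

```bash
python3 -m inch '[[-0.139,-0.239,0.123,0,0,24.3,0],[-0.139,-0.239,0.123,0,0,24.3,0],[-0.139,-0.239,0.123,0,0,24.3,0],[-0.139,-0.239,0.123,0,0,24.3,0],[-0.139,-0.239,0.123,0,0,24.3,0]]' >/dev/null; python3 -m inch '[[0,0,0,0,0,0,0],[0,0,0,0,0,0,0]]' >/dev/null; python3 lipto.py w 505.5 -309.6 30 0 68.3
```

```text
t 26.35 pos [ 450.3967 -453.9706  195.8061] yaw 68.4 pitch 0.1 F [ 0.6878  0.5182 -2.1137] open 18.3 grip 108.7 q [-0.7894  0.4074 -0.0272  1.1337  0.      1.1582]
lip now [ 507.3497 -308.8058  131.2515]
[ 448.377  -454.7665   94.4   ] -> [-0.0014 -0.0018  0.1014] [0.1 0.1 0.1]
```

```bash
python3 -m inch '[[-0.001,-0.002,0.04,0,0,0,0],[-0.001,-0.002,0.08,0,0,0,0],[-0.001,-0.002,0.101,0,0,0,0],[-0.001,-0.002,0.101,0,0,0,0]]' >/dev/null; python3 lipto.py; python3 -m inch '[[0,0,0.004,0,0,0,0],[0,0,0.008,0,0,0,0],[0,0,0.010,0,0,0,0],[0,0,0.010,0,0,0,0]]' >/dev/null; python3 lipto.py
```

```text
t 26.85 pos [ 447.9264 -453.0783   92.4157] yaw 68.5 pitch -0.0 F [-0.6869  0.1637 -2.3486] open 18.7 grip 108.5 q [-0.7911  0.4783 -0.1666  0.9276 -0.      1.1553]
lip now [ 504.5129 -307.6532   28.1254]
t 27.35 pos [ 447.3575 -455.3438   83.9502] yaw 68.3 pitch 0.0 F [0.6445 0.1095 0.8529] open 18.4 grip 109.5 q [-0.7945  0.4855 -0.1763  0.9077  0.0005  1.155 ]
lip now [ 504.5572 -310.2136   19.5364]
```

```bash
python3 -m inch '[[0,0,0.001,0,0,0,0],[0,0,0.001,0,0,0,0],[0,0,0.001,0,0,0,0.4],[0,0,0.001,0,0,0,0.6],[0,0,0.001,0,0,0,0.6]]' >/dev/null; python3 g.py;  python3 -m inch '[[0,0,-0.03,0,0,0,0.6],[0,0,-0.08,0,0,0,0.6],[0,0,-0.13,0,0,0,0.6],[0,0,-0.13,0,0,0,0.6]]' >/dev/null
python3 - <<'E'
from lip import *
c,P,ok=cloud()
D=np.array([np.cos(np.radians(68)),np.sin(np.radians(68))]);N=np.array([-D[1],D[0]])
r=P[...,:2]-np.array([446.5,-451]); s=r@D; t=r@N; z=P[...,2]
for a in range(-50,150,20):
    k=ok&(s>=a)&(s<a+10)&(abs(t)<12)&(z>15)&(z<135)
    if k.sum()>20: print(a,"lat",np.percentile(t[k],[3,97]),"z",np.median(z[k]))
for lat in(-40,0,40):
    k=ok&(s>65)&(s<145)&(abs(t-lat)<8)&(z>18)&(z<30); print(lat,np.median(z[k]))
c,P,ok=cloud("top");z=P[...,2]
k=ok&(abs(P[...,0]-470)<30)&(abs(P[...,1]+8)<75)&(z>74)&(z<96);print("display",P[k].mean(0))
H=cv2.cvtColor(c["img"],cv2.COLOR_RGB2HSV).astype(int)
k=(H[...,0]>100)&(H[...,0]<130)&(H[...,1]>70); k[:165]=0;k[260:]=0;k[:,:290]=0;k[:,385:]=0
u=np.argwhere(k)[:,::-1].astype(np.float32);e=cv2.minEnclosingCircle(u);T=load("top0.npz");print("bowl",plane(c,*e[0],146),u.min(0),u.max(0))
m=(H[...,0]>10)&(H[...,0]<40)&(H[...,1]>35)&(H[...,2]>80)
for p,a,r in comps(m,20,700):
    q=deep(c,*p)
    if abs(q[0]-674)<90 and abs(q[1]+11)<90: print("clove",p,a,q)
E
python3 g.py
```

```text
t 27.98 pos [ 446.8235 -454.8984   81.9276] yaw 68.3 pitch -0.0 F [-0.5948 -0.3633 -0.6646] open 51.2 grip 0.0 q [-0.7944  0.4874 -0.1784  0.9053  0.0001  1.155 ]
-50 lat [-11.3  11.6] z 120.61533399791523
-30 lat [-11.3   7.2] z 111.41394278530666
-10 lat [-11.5   7.5] z 99.82337585744105
10 lat [-11.6  11. ] z 88.12761020962364
30 lat [-11.8  10.8] z 76.63064743304727
50 lat [-11.2  11.2] z 23.595783489640667
70 lat [-11.9  11.7] z 22.772681380707184
90 lat [-11.7  11.5] z 22.719591239108354
110 lat [-11.5  11.3] z 22.798851577225832
130 lat [-11.2  11.8] z 22.804662832653605
-40 22.796096235008918
0 22.780998588197633
40 22.68075991538973
display [458.5  -8.7  85.5]
bowl [675.5 -11.5 146. ] [303. 176.] [370. 241.]
clove [323.2 205. ] 151 [706.6  19.6  59. ]
clove [317.  203.8] 27 [705.1  36.2  74.6]
clove [316.7 221.6] 57 [657.1  35.4  76. ]
clove [334.2 233.8] 107 [629.3 -11.3  61.9]
t 28.57 pos [ 447.0697 -455.137   212.3461] yaw 68.3 pitch 0.0 F [ 0.0071 -0.5675  0.55  ] open 51.3 grip 0.0 q [-0.7944  0.3981 -0.0028  1.169   0.      1.155 ]
```

```bash
python3 -m inch '[[0,0,0,0,0,0,0.6],[0,0,0,0,0,0,0.6],[0,0,0,0,0,0,0.6]]' >/dev/null; python3 -c "
from bench import ticket
print(ticket.close_job())"
```

```text
the job is handed in; nothing more can be done
None
```

Job handed in, with no verdict returned: the display is at its stop, the scoop is empty and flat on the board, and the bowl is in place; I could make out about four cloves in it, and the fifth is presumably hidden there, since none showed in the tray or on the counter.

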